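# Tip the drained prints into the cure basket

## Robot

A 6-joint arm with a two-finger parallel gripper is mounted at the origin on the work surface. World frame = base frame: x ahead of the robot, y to its left, z up, the work surface at z = 0. Lengths are in m, angles in rad, forces in N, time in s.
With the tool pointing down it reaches from about 0.375 to 0.9 m from the base axis. Payload 3.1 kg.
Tool frame: the origin (TCP) lies midway between the tips of the shut fingers; the grasp point (between the pads) lies robot.tcp_to_grasp behind it (robot.tcp_to_grasp is the distance from the TCP to the grasp point, in m); z points along the fingers, y is the direction in which the jaws open and shut (so a half turn about z gives the same grasp; the last joint's range is limited). The gripper opens to 87 mm and grips with 3 to 60 N. Pads are 19 mm wide; open, the fingers measure 117 mm over their backs; the gripper's body (75 mm by 190 mm) begins 51 mm behind the grasp point.
Start: joints at [-1.448, 0.527, 1.433, -0, 1.181, -0.178], TCP at [0.185, -0.597, 0.223] pointing down, gripper open.
Joint ranges: [-3.08, 3.08], [-0.75, 2.2], [0.22, 2.44], [-1.43, 4.57], [0, 2.65], [-2.85, 2.85]. Speed limits (rad/s): [2.79, 2.79, 3.14, 3.14, 3.14, 3.14].

## Interface

Orientations are given as a unit quaternion [x, y, z, w].
In Python, from rig import robot, cams, nets gives the robot as it stands. The module is installed in compiled form; this text tells all that it offers.
- The arm moves only by the tool play_rows, never from a script. Its argument "commands" is a list of rows, each an object of numbers: "x", "y", "z": the shift along the tool's x, y, z in mm; "spin": the turn about the tool's z in rad. In form: [{"x": .., "y": .., "z": .., "spin": ..}, ...]. A call has 1 to 8 rows; each row shifts and turns the pose as measured when the row begins, along the tool's axes as they then stand; what a row does not reach is not made up. A row lasts 1/10 s, in which the tool goes at most 50 mm and 8.59 degrees, less where a joint would pass 70% of its speed; a pose out of reach is approached as far as the arm can. A call is refused whole if a number of a shift passes 50 or a number of a turn 0.15, either way. A call with a gripper value outside its range is refused whole. "grip" is the opening, from 0 (shut) to 1 (fully open), set as the call begins (left out, the last holds). The fingers move at their own pace and stop on an object; "newtons" is the grip in N (left out, the last holds). Time passes only in rows, so rows that do not move let the fingers close. It gives the time, the measured TCP pose, the force and the opening at its end, in the units of the state.
- robot.get_obs(): the state, without advancing time (a new reading comes with each control period).
- cams.camera(name): name is "scene" or "top" or "wrist"; returns a dict with "img" (384x512x3 uint8, red, green, blue), "fx", "fy", "cx", "cy" (pixels), "world_to_cam" (4x4, takes a point from world to camera coordinates); the wrist camera has in their place "mount" (4x4, takes a point from camera to tool coordinates, whose origin is the TCP and whose axes are the flange's). Camera axes: x right, y up, looking along -z (the intrinsics and any distortion apply to the point x, -y, -z); pixel columns grow to the right and rows downward; lengths in m; the calibration is good to about 2 mm. A picture is of the moment at which its call begins: read the wrist's pose just before it. There is no depth.
- robot.hand_in(): hands the job in, once; it reports no verdict.
Trained networks look in a picture, given as the dict that the camera call returned (one of the last four; its "shot" number tells which), for a name from the list of things; names that differ only in an ending like _2 or _b are one class to them, and where a whole thing is asked for, a point or a joint stands for the part that bears it (a point fixed in the world has none). Each returns a list of dicts, best first, with "conf" (0 to 1); they miss things now and then, are a little off and sometimes report something else, mostly with a low value. They report only what shows in the picture. A call takes as long as a camera call. They do not tell look-alikes from the thing itself.
- nets.outline_of(picture, name): "region" (384x512 bool, what is visible of it) and "pixel" ([column, row] in pixels, amid what is visible of it).
The state is a dict: "time": time; "q": joint angles; "joint_velocities": joint speeds; "joint_torque": joint torques, N m; "position": TCP position; "tool_rot": TCP orientation; "ft_force": force on the tool from outside, world axes, zero at the start; "moment": the same for the moment, N m; "grip_width": finger opening in m.
Only numpy, scipy, OpenCV 4.12 (cv2) and the standard library are available. Lean on these libraries where they do the work, as an engineer would, in place of code of your own. Each camera call takes 0.05 s, during which the arm holds its last target.

## Task

Slide the cure basket up against the front cross bar of the drain-tray stand, square and centred under the spout. Then press the spout end of the tray down by its rim, with no more than about 20 N as the rim is thin, until you feel the tray sitting on its stop screw, and keep it lightly on the stop until all three uncured prints have slid into the basket. Ease the tray back up to level without letting it slam, leave basket and prints as they are, and never touch the prints or disturb the other things on the bench.

Things in the scene. Friction and masses are not known exactly. Their poses are not given: they have to be found in the camera images.
- stand: the drain tray's fixed stand, 198 mm wide (x). Origin on the bench straight below the tray's pivot; x along the pivot line, which is 140 mm up; the spout points along -y. A front cross bar 22 mm high runs along x on the bench, its outer face at y = -98 mm: against it the basket's origin lies at y = -168 mm, centred at x = 0, its axes as the stand's.
- tray (a joint): tilt of the drain tray on its pivot, rad: 0 = level on its rear pads (start); grows as the spout end is pressed down. Counterweighted: pressing at the rim points takes about 2 to 4 N all the way down, and it comes back up under the finger; let go, it slams. The prints start to slide at 0.2 to 0.32 rad; it meets the stop somewhere between 0.40 and 0.66 rad.
- rim_near (a point): place to press, on top of the tray's rim on the stand's -x side, middle of the rim's width: 110 mm from the pivot line towards the spout, 87 mm from the tray's middle, 45 mm above the pivot line when level. The rim is a flat out-turned edge 28 mm wide, 4 mm thick, flush with the walls' tops, along the whole side. Axes turn with the tray: x along the pivot, -y to the spout, z up off the rim.
- rim_far (a point): the same point on the rim of the +x side (the stop is under this rim).
- spout (a point): middle of the open spout edge of the tray, on its floor: 140 mm from the pivot line, 12 mm above it. The tray is a stainless pan with slots, 140 mm wide inside, reaching from here to 120 mm behind the pivot; side and rear walls stand 33 mm above the floor, no wall at the spout.
- stop_bracket: post of the tray's stop; same origin and axes as the stand. It stands at x = +87, y = -70 mm under the +x rim, 104 mm high. The round rubber head of its screw (16 mm across) reaches 135 to 154 mm above the bench: it is set differently each time and not measured, so feel for it. The stop is hard: the push climbs steeply within 1 to 3 mm of travel.
- basket: loose cure basket on the bench, open steel box 190 (x) x 140 (y) x 55 (z) mm outside, 4 mm walls, about 0.4 kg; origin under its centre. It slides on the bench. Its straight black handle points along its -y, away from the stand.
- basket_handle (a point): grip point on the basket's handle, a level bar 12 mm thick (x) and 14 mm high reaching 70 to 150 mm from the basket's centre along -y; this point is 115 mm from the centre along -y and 45 mm above the bench. Axes as the basket's.
- bracket_mid (a point): centre of the print with an upright end (angle bracket, foot 26 x 44 x 5 mm, 26 mm high), half-way up, lying in the tray. About 20 g, grey resin, as all three.
- bush_mid (a point): centre of the flanged round bush (34 mm across, 19 mm high), in the tray.
- housing_mid (a point): centre of the little open housing (30 x 40 x 18 mm), in the tray.
- resin_bottle: dark plastic resin bottle, 84 mm across and 200 mm tall, standing; origin under its centre; not part of the job, stays where it is.
- spray_bottle: white spray bottle with a trigger head, 68 mm across, 190 mm tall, standing; origin under its centre; not part of the job, stays where it is.
- scraper: scraper with a flat blade, about 190 mm long, lying beside the stand on the robot's side; its x axis runs along it; not part of the job, stays where it is.
- cutters: flush cutters, about 135 mm long, 45 mm over the handles, lying beyond the stand; origin near their pivot; not part of the job, stays where it is.
- build_plate: aluminium build plate 80 x 130 x 10 mm with a block and a knob on top (58 mm tall), lying; origin under its centre; not part of the job, stays where it is.
- screw_jar: small glass jar with a black cap, 56 mm across, 65 mm tall, standing beyond the stand; origin under its centre; not part of the job, stays where it is.
- calipers: digital calipers, 200 mm long and 12 mm thick, lying; origin under the middle of the beam; not part of the job, stays where it is.
- print_bracket: the same bracket print; origin under the centre of its foot.
- print_bush: the same bush; origin under its centre.
- print_housing: the same housing; origin under its centre.
Things that resemble listed ones, but are neither listed nor needed, are in the scene too. What is shaped like the print_bracket but blue or green is not meant.

How it is judged:
By the outcome, as a careful person would: the job done as asked, in the order asked, and still so for the second after the job is handed in, with the robot touching nothing.
It also fails if it takes over 61 s, if anything falls off the work surface, if the arm or the gripper's body presses on something with over 40 N, if the wrist force passes 120 N, or if a joint passes its speed limit or range.

## Working session

There is one attempt and no reset: what is moved stays moved. The work goes in short steps, Python scripts to look and compute and a tool call to move; the robot and the scene stay as the last step left them, time stands still between calls to the robot, and variables do not carry over. Pictures are saved under pics/ and viewed, and the job is handed in when it is done.

Besides the shell and the picture viewer there is one more tool, called after "Call:" in YAML: its name, and indented under it one key for each argument. play_rows: Moves the arm, as the interface text tells. Its arguments: {"type":"object","properties":{"commands":{"type":"array"},"grip":{"type":"number"},"newtons":{"type":"number"}},"required":["commands"]}

```bash
mkdir -p pics; ls; cat > h.py <<'E'
import numpy as np, cv2
from rig import robot, cams, nets
def save(n,img): cv2.imwrite('pics/'+n,cv2.cvtColor(img,cv2.COLOR_RGB2BGR))
def proj(c,p,w2c=None):
    W=np.array(c["world_to_cam"] if w2c is None else w2c); q=W@np.append(p,1); x,y,z=q[0],-q[1],-q[2]
    return np.array([c["fx"]*x/z+c["cx"],c["fy"]*y/z+c["cy"]])
def unproj(c,px,zp,w2c=None):
    W=np.array(c["world_to_cam"] if w2c is None else w2c); C=np.linalg.inv(W)
    d=np.array([(px[0]-c["cx"])/c["fx"],-(px[1]-c["cy"])/c["fy"],-1]); d=C[:3,:3]@d; o=C[:3,3]
    return o+d*(zp-o[2])/d[2]
E
python3 - <<'E'
from h import *
print(robot.get_obs()); print(robot.tcp_to_grasp)
for n in ["scene","top","wrist"]:
    c=cams.camera(n); save(n+"0.png",c["img"]); print(n,{k:v for k,v in c.items() if k!="img"})
    for nm in ["stand","tray","stop_bracket","basket","basket_handle","print_bracket","print_bush","print_housing","resin_bottle","spray_bottle","scraper","cutters","build_plate","screw_jar","calipers"]:
        r=nets.outline_of(c,nm)
        print(nm,[(round(d["conf"],2),np.round(d["pixel"]).tolist(),int(d["region"].sum())) for d in r[:3]])
E
```

```text
pics
{'time': 0.0, 'q': array([-1.44849542e+00,  5.28424830e-01,  1.43389897e+00, -5.68978013e-05,
        1.18138140e+00, -1.78504291e-01]), 'joint_velocities': array([-0.00166102, -0.00048429,  0.00035984, -0.0011486 ,  0.00025283,
        0.00114259]), 'joint_torque': array([-5.16946620e-04, -4.40038097e+01, -1.76590472e+01,  6.30117743e-02,
        5.82283689e-02, -1.74608685e-04]), 'position': array([ 0.18510054, -0.59619884,  0.22159808]), 'tool_rot': array([ 9.88708660e-01,  1.49846820e-01,  3.38195736e-06, -1.05659384e-03]), 'ft_force': array([-0.44169161, -0.43097376, -0.88184287]), 'moment': array([-0.02538265, -0.00500956,  0.01099215]), 'grip_width': 0.08684940767014579}
0.0187
scene {'fx': 465.2324906032569, 'fy': 465.2324906032569, 'cx': 255.72005628950237, 'cy': 196.0511556158738, 'world_to_cam': array([[-0.12546074,  0.99190576,  0.01955934,  0.10774977],
       [-0.67673055, -0.09997916,  0.72941067,  0.27412478],
       [ 0.72546217,  0.078276  ,  0.68379639, -1.7999759 ],
       [ 0.        ,  0.        ,  0.        ,  1.        ]]), 'shot': 1}
stand [(0.96, [337.0
[... 2206 characters left out ...]
78, [386.0, 158.0], 505)]
wrist {'fx': 304.45963550307994, 'fy': 304.45963550307994, 'cx': 262.08108766832214, 'cy': 188.98524849858924, 'mount': array([[ 2.55510000e-04,  9.55179146e-01,  2.96028265e-01,
         8.13239160e-02],
       [ 9.99999040e-01,  1.59027704e-04, -1.37625271e-03,
        -5.23319024e-04],
       [-1.36164458e-03,  2.96028332e-01, -9.55178189e-01,
        -1.63376695e-01],
       [ 0.00000000e+00,  0.00000000e+00,  0.00000000e+00,
         1.00000000e+00]]), 'shot': 3}
stand []
tray []
stop_bracket []
basket []
basket_handle []
print_bracket []
print_bush []
print_housing []
resin_bottle []
spray_bottle []
scraper []
cutters []
build_plate []
screw_jar []
calipers []
```

```bash
python3 - <<'E'
import cv2
for n in ["scene0","top0"]:
    i=cv2.imread(f'pics/{n}.png'); cv2.imwrite(f'pics/{n}b.png',cv2.resize(i,(800,600),interpolation=cv2.INTER_CUBIC))
i=cv2.imread('pics/top0.png'); cv2.imwrite('pics/topcrop.png',cv2.resize(i[100:290,80:380],(800,507),interpolation=cv2.INTER_CUBIC))
i=cv2.imread('pics/scene0.png'); cv2.imwrite('pics/scenecrop.png',cv2.resize(i[130:300,150:450],(800,453),interpolation=cv2.INTER_CUBIC))
E
```

```text
(no output)
```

View pics/scene0b.png

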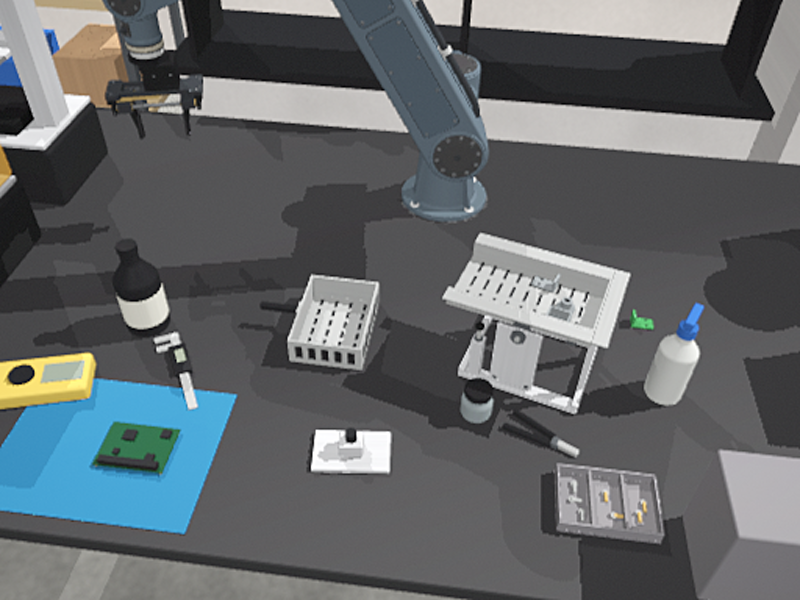

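View pics/top0b.png

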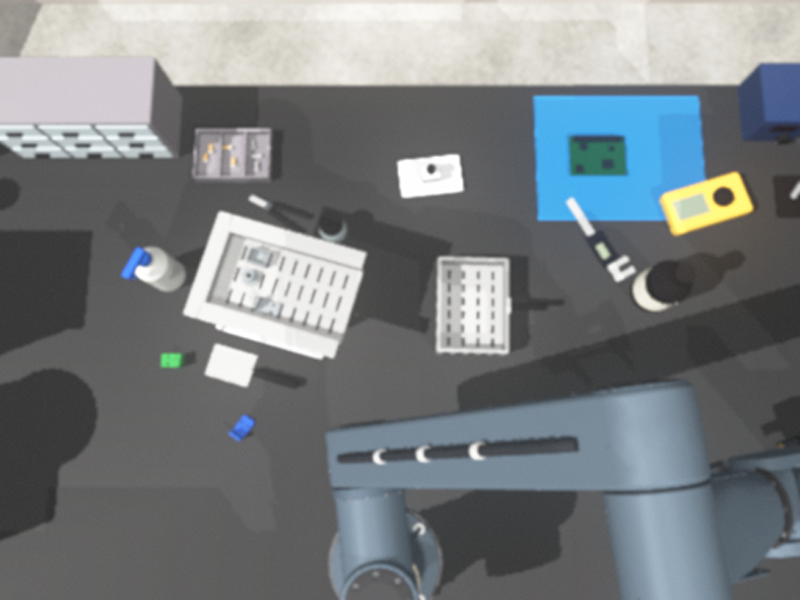

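View pics/topcrop.png

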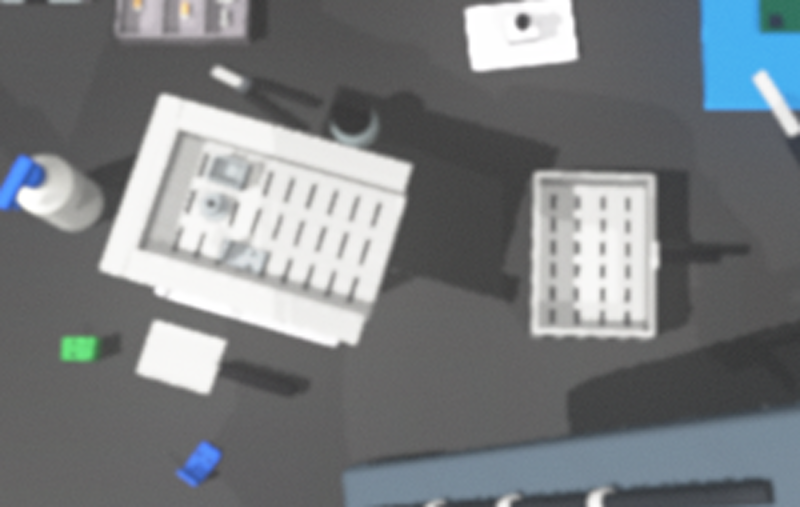

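View pics/scenecrop.png

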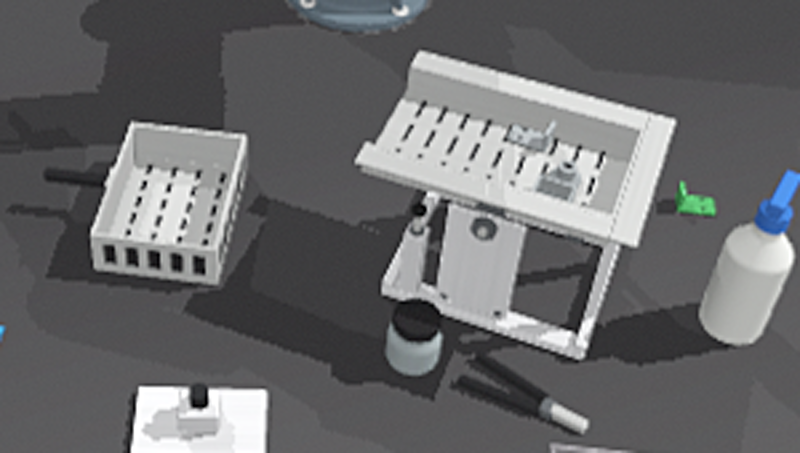

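Scene: basket at top-view px (302,197), handle pointing right (−y world). The tray stand is at (180,182), with its spout to the right and its stop post on the far side. Look-alikes are the blue print (154,274) and the green print (108,230) on the bench. The grey prints in the tray are at about (174,196), (159,178) and (167,163). There is only one basket and one stand.

```bash
cat >> h.py <<'E'
def fit(c,model,px,guess):
    from scipy.optimize import least_squares
    model=np.array(model,float);px=np.array(px,float)
    def f(v):
        s,co=np.sin(v[2]),np.cos(v[2])
        return np.concatenate([proj(c,[v[0]+co*m[0]-s*m[1],v[1]+s*m[0]+co*m[1],m[2]])-p for m,p in zip(model,px)])
    r=least_squares(f,guess); return r.x, f(r.x).reshape(-1,2).round(1)
def T(v,m):
    s,co=np.sin(v[2]),np.cos(v[2]); m=np.asarray(m,float)
    return np.array([v[0]+co*m[0]-s*m[1],v[1]+s*m[0]+co*m[1],m[2]])
E
python3 - <<'E'
from h import *
c=cams.camera("top"); s=cams.camera("scene")
k=300/800
cr=lambda u,v:(80+u*k-.3,100+v*190/507-.3)
for p in [(165,93),(412,163),(357,345),(100,270)]:
    print(unproj(c,cr(*p),.185).round(4))
# tray: fit with rear unknown => use front corners only +lengths
tp=[cr(412,163),cr(357,345),cr(165,93),cr(100,270)]
for rear in (.12,.135,.148,.151):
    v,r=fit(c,[(.101,-.14,.185),(-.101,-.14,.185),(.101,rear,.185),(-.101,rear,.185)],tp,[.5,.1,-.2]); print("tray",rear,v.round(4),r.tolist())
bp=[cr(533,171),cr(656,173),cr(656,335),cr(530,336)]
v,r=fit(c,[(.095,.07,.055),(.095,-.07,.055),(-.095,-.07,.055),(-.095,.07,.055)],bp,[.5,-.1,0]); print("basket",v.round(4),r.tolist())
print("handle",T(v,(0,-.115,.045)), proj(c,T(v,(0,-.115,.045))))
# scene
k2=300/800
cs=lambda u,w:(150+u*k2-.3,130+w*170/453-.3)
print([ (proj(s,T(v,m)),) for m in [(.095,.07,.055),(.095,-.07,.055),(-.095,-.07,.055),(-.095,.07,.055)]])
print([cs(*p) for p in [(219,268),(93,240),(133,124),(246,134)]])
E
```

```text
[0.6545 0.3019 0.185 ]
[0.5764 0.0314 0.185 ]
[0.3802 0.0869 0.185 ]
[0.4593 0.3614 0.185 ]
tray 0.12 [ 0.52    0.2048 -0.2806] [[-3.8, -0.7], [-4.0, -1.4], [3.3, 1.4], [4.6, 1.1]]
tray 0.135 [ 0.5181  0.1978 -0.2818] [[-1.3, 0.1], [-1.6, -0.7], [0.9, 0.6], [2.1, 0.2]]
tray 0.148 [ 0.5165  0.1916 -0.2829] [[0.8, 0.7], [0.5, -0.1], [-1.2, -0.1], [-0.2, -0.5]]
tray 0.151 [ 0.5161  0.1902 -0.2832] [[1.3, 0.8], [1.0, 0.1], [-1.7, -0.2], [-0.7, -0.7]]
basket [ 0.5001 -0.1753 -0.0175] [[0.6, 0.6], [-1.1, 0.6], [-0.6, 0.1], [1.1, -1.2]]
handle [ 0.4981134  -0.29031094  0.045     ] [338.69835971 195.64476111]
[(array([230.64534465, 223.38298657]),), (array([183.16910648, 217.73610417]),), (array([198.35204927, 175.65203693]),), (array([241.53372541, 180.40951285]),)]
[(231.825, 230.27395143487857), (184.575, 219.7662251655629), (199.575, 176.23421633554082), (241.95, 179.9869757174393)]
```

```bash
python3 - <<'E'
from h import *
c=cams.camera("top"); s=cams.camera("scene")
def crop(cam,name,x0,y0,w,h,k):
    i=cv2.resize(cam["img"][y0:y0+h,x0:x0+w],None,fx=k,fy=k,interpolation=cv2.INTER_CUBIC)
    save(name,i)
crop(c,"c_top_tray.png",110,125,130,110,6)
crop(c,"c_top_bas.png",270,155,100,80,7)
crop(s,"c_sc_tray.png",270,140,145,130,5)
crop(s,"c_sc_bas.png",160,165,100,80,7)
E
```

```text
(no output)
```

View pics/c_top_tray.png

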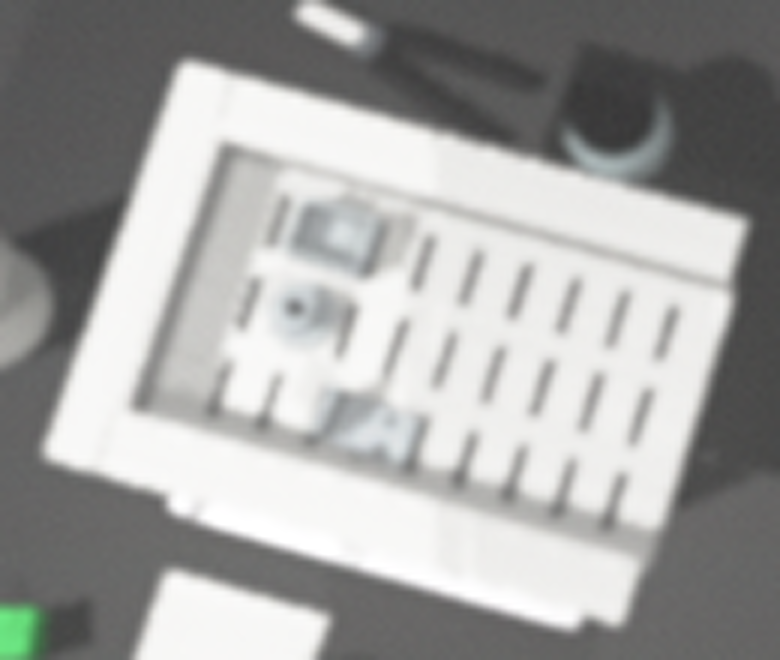

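View pics/c_sc_tray.png

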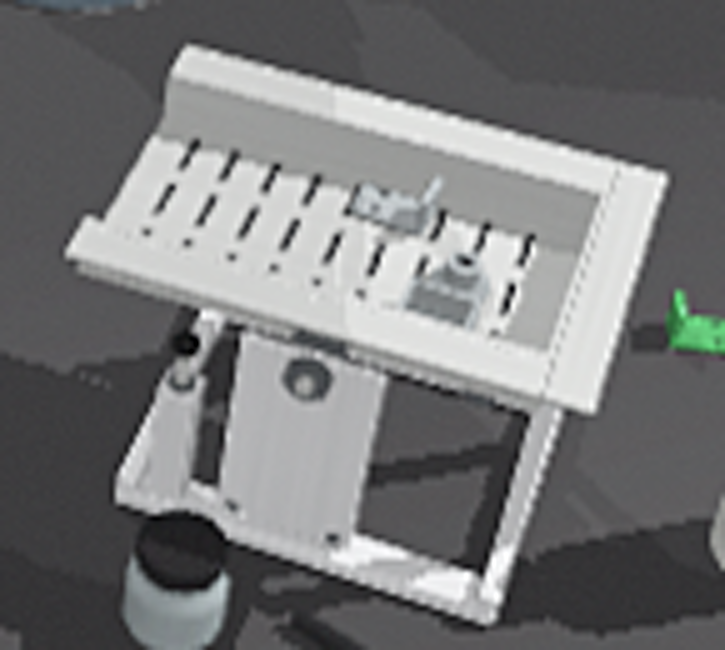

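View pics/c_top_bas.png

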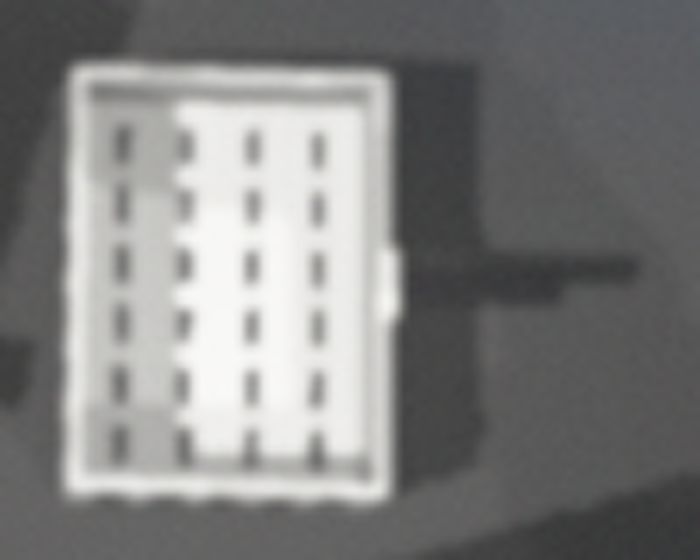

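View pics/c_sc_bas.png

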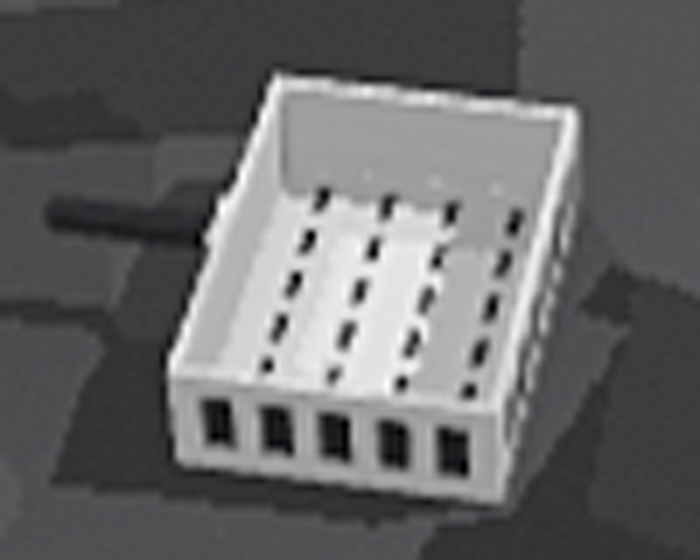

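```bash
cat > fit2.py <<'E'
from h import *
from scipy.optimize import least_squares
c=cams.camera("top"); s=cams.camera("scene")
def o(x0,y0,k,P): return [(x0+(u+.5)/k-.5,y0+(v+.5)/k-.5) for u,v in P]
def joint(obs,g,n=3):
    def f(v): return np.concatenate([proj(cam,T(v,m(v) if callable(m) else m))-p for cam,m,p in obs])
    r=least_squares(f,g,loss='soft_l1'); return r.x,f(r.x).reshape(-1,2).round(1).tolist()
ft=[(.101,-.14,.185),(-.101,-.14,.185)]
rc=[lambda v:(.101,v[3],.185),lambda v:(-.101,v[3],.185)]
M=[rc[0],ft[0],ft[1],rc[1]]
pt=o(110,125,6,[(183,60),(748,215),(622,628),(43,458)])
ps=o(270,140,5,[(597,406),(66,252),(190,45),(667,175)])
A=[(c,m,p) for m,p in zip(M,pt)];B=[(s,m,p) for m,p in zip(M,ps)]
for ob in(A,B,A+B):
    v,r=joint(ob,[.517,.193,-.28,.147]); print("tray",v.round(4),r)
M=[(.095,.07,.055),(.095,-.07,.055),(-.095,-.07,.055),(-.095,.07,.055)]
pt=o(270,155,7,[(72,65),(392,68),(392,487),(70,484)])
ps=o(160,165,7,[(502,405),(172,372),(280,75),(580,105)])
A=[(c,m,p) for m,p in zip(M,pt)];B=[(s,m,p) for m,p in zip(M,ps)]
for ob in(A,B,A+B):
    v,r=joint(ob,[.5,-.175,-.02]); print("basket",v.round(4),r)
print(np.linalg.inv(c["world_to_cam"])[:3,3])
E
python3 fit2.py
```

```text
tray [ 0.5167  0.1942 -0.2789  0.1459] [[-0.1, 0.1], [-0.2, 0.7], [0.2, -0.6], [0.2, -0.2]]
tray [ 0.5164  0.1976 -0.28    0.1451] [[-0.2, 0.7], [0.4, -0.1], [-0.4, -0.2], [0.2, -0.4]]
tray [ 0.5167  0.1958 -0.2788  0.1457] [[-0.6, 0.2], [-0.8, 0.7], [-0.4, -0.6], [-0.3, -0.2], [-0.7, 0.7], [-0.2, -0.0], [-1.1, -0.2], [-0.3, -0.4]]
basket [ 0.5027 -0.1762 -0.0144] [[0.5, -0.2], [-0.9, 0.0], [-0.2, 0.2], [0.4, -0.0]]
basket [ 0.4973 -0.173  -0.0179] [[0.3, 0.3], [0.0, -0.6], [-0.3, -0.1], [-0.0, 0.3]]
basket [ 0.5008 -0.1742 -0.0147] [[-0.1, 0.4], [-1.4, 0.6], [-0.8, 0.9], [-0.2, 0.6], [-0.2, 1.1], [-0.6, 0.3], [-1.0, 0.6], [-0.7, 1.0]]
[ 0.26130003 -0.04003036  1.48897264]
```

Call:
play_rows:
  commands:
    - {"x":0,"y":0,"z":-30,"spin":0}
    - {"x":40,"y":-20,"z":0,"spin":0}
    - {"x":40,"y":-20,"z":0,"spin":0}
    - {"x":40,"y":-20,"z":0,"spin":0}
    - {"x":40,"y":-20,"z":0,"spin":0}
    - {"x":40,"y":-20,"z":0,"spin":0}
    - {"x":40,"y":-20,"z":0,"spin":0}
    - {"x":40,"y":-20,"z":0,"spin":0}

```text
time: 3.5
position: [0.4152, -0.3809, 0.2535]
tool_rot: [0.99, 0.143, 0.0, 0.003]
ft_force: [0.7, 0.2, -0.1]
grip_width: 0.087
```

Call:
play_rows:
  commands:
    - {"x":0,"y":0,"z":0,"spin":-0.14}
    - {"x":0,"y":0,"z":0,"spin":-0.14}
    - {"x":0,"y":0,"z":0,"spin":-0.14}
    - {"x":0,"y":0,"z":0,"spin":-0.14}
    - {"x":0,"y":0,"z":0,"spin":-0.14}
    - {"x":0,"y":0,"z":0,"spin":-0.14}
    - {"x":0,"y":0,"z":0,"spin":-0.14}
    - {"x":0,"y":0,"z":0,"spin":-0.14}

```text
time: 4.3
position: [0.4212, -0.3733, 0.2544]
tool_rot: [0.743, 0.669, -0.0, 0.003]
ft_force: [0.2, 0.9, -0.1]
grip_width: 0.0872
```

```bash
cat >> h.py <<'E'
from scipy.spatial.transform import Rotation as Ro
def st():
    o=robot.get_obs(); R=Ro.from_quat(o["tool_rot"]).as_matrix(); return o,R,np.arctan2(R[1,0],R[0,0])
def go(tgt,yaw):
    o,R,y=st(); d=R.T@(np.array(tgt)-o["position"])*1000
    print("t",round(o["time"],2),"pos",o["position"].round(4),"yaw",round(y,4),"F",o["ft_force"].round(2),"w",round(o["grip_width"],4))
    print(" tool-frame delta mm",d.round(1),"spin",round(-((yaw-y+np.pi)%(2*np.pi)-np.pi),4), "R z",R[:,2].round(4))
def wcam():
    o,R,_=st(); c=cams.camera("wrist"); W=np.eye(4);W[:3,:3]=R;W[:3,3]=o["position"]
    c["world_to_cam"]=np.linalg.inv(W@np.array(c["mount"])); return c
E
python3 - <<'E'
from h import *
go((.4991,-.2892,.15),1.556)
c=wcam(); save("w1.png",c["img"])
v=[.5008,-.1742,-.0147]
for m in [(0,-.15,.052),(0,-.07,.052),(0,-.115,.052),(.095,-.07,.055),(-.095,-.07,.055)]: print(proj(c,T(v,m)).round(1))
E
```

```text
t 4.3 pos [ 0.4212 -0.3733  0.2544] yaw 1.4657 F [ 0.17  0.88 -0.14] w 0.0872
 tool-frame delta mm [ 92.3  68.2 104.2] spin -0.0903 R z [ 0.0039 -0.0056 -1.    ]
[322.9 115.7]
[320.7  40.8]
[322.   84.2]
[409.6  31.7]
[234.  49.]
```

View pics/w1.png

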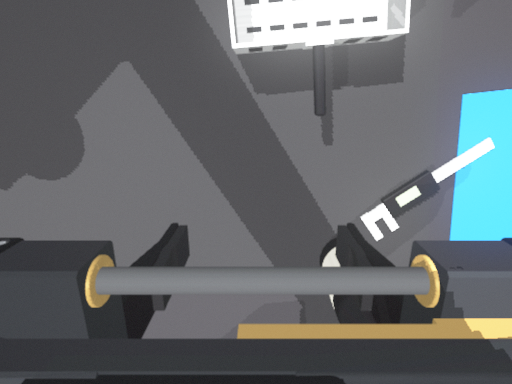

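Call:
play_rows:
  commands:
    - {"x":32,"y":22,"z":0,"spin":-0.09}
    - {"x":33,"y":22,"z":0,"spin":0}
    - {"x":33,"y":22,"z":20,"spin":0}
    - {"x":0,"y":0,"z":40,"spin":0}
    - {"x":0,"y":0,"z":40,"spin":0}
    - {"x":0,"y":0,"z":0,"spin":0}

```text
time: 4.95
position: [0.497, -0.2787, 0.1545]
tool_rot: [0.716, 0.698, -0.0, 0.009]
ft_force: [-0.9, 0.9, 0.0]
grip_width: 0.0868
```

```bash

python3 - <<'E'
from h import *
go((.4991,-.2892,.0263),1.556)
c=wcam(); save("w2.png",c["img"])
v=[.5008,-.1742,-.0147]
for m in [(0,-.15,.052),(0,-.07,.052),(0,-.115,.052),(.095,-.07,.055),(-.095,-.07,.055)]: print(proj(c,T(v,m)).round(1))
E
```

```text
t 4.95 pos [ 0.497  -0.2787  0.1545] yaw 1.5461 F [-0.91  0.91  0.01] w 0.0868
 tool-frame delta mm [ -8.9   0.8 128.3] spin -0.0099 R z [ 0.0116 -0.0127 -0.9999]
[263.9 232. ]
[263.2 149.3]
[263.6 197.7]
[372.3 148.7]
[153.5 151.3]
```

View pics/w2.png

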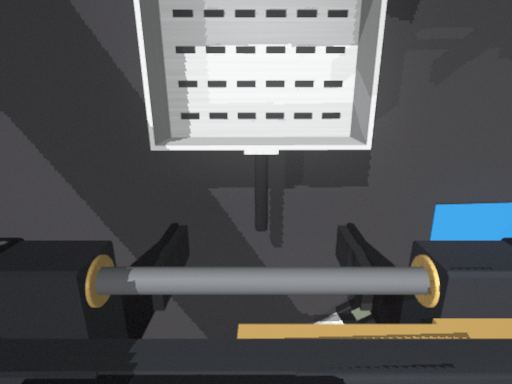

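Call:
play_rows:
  commands:
    - {"x":-8,"y":0,"z":35,"spin":0}
    - {"x":0,"y":0,"z":35,"spin":0}
    - {"x":0,"y":0,"z":30,"spin":0}
    - {"x":0,"y":0,"z":20,"spin":0}
    - {"x":0,"y":0,"z":0,"spin":0}

```text
time: 5.5
position: [0.5094, -0.3006, 0.0462]
tool_rot: [0.719, 0.695, 0.001, 0.024]
ft_force: [-0.2, -0.4, -0.0]
grip_width: 0.0871
```

```bash

python3 - <<'E'
from h import *
go((.4981,-.2892,.0273),1.556)
c=wcam(); save("w3.png",c["img"])
E
```

```text
t 5.5 pos [ 0.5094 -0.3006  0.0462] yaw 1.5368 F [-0.19 -0.36 -0.  ] w 0.0871
 tool-frame delta mm [ 11.6 -12.3  18.1] spin -0.0192 R z [ 0.0344 -0.0329 -0.9989]
```

View pics/w3.png

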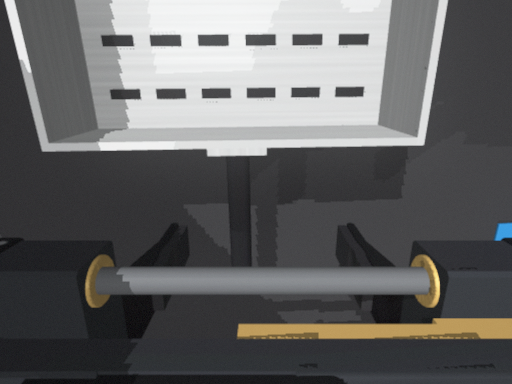

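Call:
play_rows:
  commands:
    - {"x":4,"y":-4,"z":0,"spin":0}
    - {"x":4,"y":-4,"z":0,"spin":0}
    - {"x":4,"y":-4,"z":6,"spin":0}
    - {"x":0,"y":0,"z":6,"spin":-0.02}
    - {"x":0,"y":0,"z":6,"spin":0}
    - {"x":0,"y":0,"z":0,"spin":0}

```text
time: 6.15
position: [0.5019, -0.2919, 0.0352]
tool_rot: [0.711, 0.702, 0.001, 0.032]
ft_force: [-0.1, -0.2, -0.1]
grip_width: 0.0869
```

```bash

python3 - <<'E'
from h import *
go((.4981,-.2892,.0273),1.556)
c=wcam(); save("w4.png",c["img"])
E
```

```text
t 6.15 pos [ 0.5019 -0.2919  0.0352] yaw 1.5568 F [-0.12 -0.2  -0.08] w 0.0869
 tool-frame delta mm [ 3.  -4.2  7.6] spin 0.0008 R z [ 0.0464 -0.0434 -0.998 ]
```

View pics/w4.png

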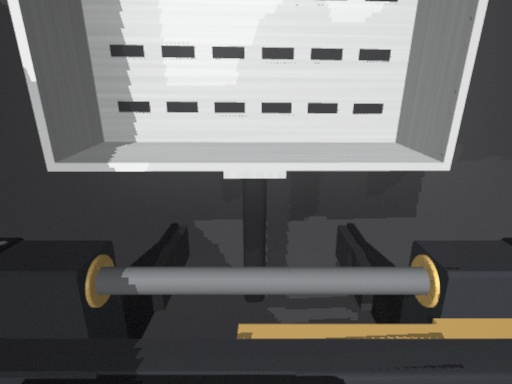

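Call:
play_rows:
  commands:
    - {"x":0,"y":0,"z":0,"spin":0}
    - {"x":0,"y":0,"z":0,"spin":0}
    - {"x":0,"y":0,"z":0,"spin":0}

```text
time: 6.5
position: [0.5025, -0.2924, 0.0351]
tool_rot: [0.711, 0.702, 0.001, 0.032]
ft_force: [0.5, 0.0, 0.0]
grip_width: 0.0872
```

```bash

python3 - <<'E'
from h import *
go((.4991,-.2892,.0273),1.556)
E
```

```text
t 6.5 pos [ 0.5025 -0.2924  0.0351] yaw 1.5567 F [0.55 0.   0.02] w 0.0872
 tool-frame delta mm [ 3.4 -3.8  7.5] spin 0.0007 R z [ 0.0469 -0.0438 -0.9979]
```

Call:
play_rows:
  commands:
    - {"x":0,"y":0,"z":-10,"spin":0}
    - {"x":0,"y":0,"z":-10,"spin":0}
    - {"x":0,"y":0,"z":0,"spin":0}

```text
time: 6.8
position: [0.5017, -0.2916, 0.0568]
tool_rot: [0.711, 0.702, 0.001, 0.032]
ft_force: [0.7, 0.4, -0.2]
grip_width: 0.087
```

```bash

python3 - <<'E'
from h import *
go((.4991,-.2892,.0273),1.556)
E
```

```text
t 6.8 pos [ 0.5017 -0.2916  0.0568] yaw 1.5566 F [ 0.74  0.45 -0.16] w 0.087
 tool-frame delta mm [ 3.7 -4.  29.3] spin 0.0006 R z [ 0.0472 -0.0441 -0.9979]
```

Call:
play_rows:
  commands:
    - {"x":0,"y":0,"z":10,"spin":0}
    - {"x":0,"y":0,"z":10,"spin":0}
    - {"x":0,"y":0,"z":0,"spin":0}

```text
time: 7.1
position: [0.5031, -0.2929, 0.0365]
tool_rot: [0.711, 0.702, 0.001, 0.033]
ft_force: [-0.3, -0.3, 0.1]
grip_width: 0.0873
```

```bash

python3 - <<'E'
from h import *
go((.4991,-.2892,.0273),1.556)
E
```

```text
t 7.1 pos [ 0.5031 -0.2929  0.0365] yaw 1.5565 F [-0.29 -0.34  0.09] w 0.0873
 tool-frame delta mm [ 4.1 -4.5  8.8] spin 0.0005 R z [ 0.0489 -0.0456 -0.9978]
```

Call:
play_rows:
  commands:
    - {"x":0,"y":0,"z":-20,"spin":0}
    - {"x":-20,"y":20,"z":0,"spin":0}
    - {"x":-20,"y":20,"z":0,"spin":0}
    - {"x":0,"y":0,"z":0,"spin":0}

```text
time: 7.5
position: [0.54, -0.3312, 0.0567]
tool_rot: [0.711, 0.702, 0.001, 0.029]
ft_force: [0.9, 0.5, -0.2]
grip_width: 0.0874
```

```bash

python3 - <<'E'
from h import *
go((.4991,-.2892,.0573),1.556)
E
```

```text
t 7.5 pos [ 0.54   -0.3312  0.0567] yaw 1.5571 F [ 0.91  0.47 -0.21] w 0.0874
 tool-frame delta mm [ 41.3 -41.3  -4. ] spin 0.0011 R z [ 0.0421 -0.0396 -0.9983]
```

Call:
play_rows:
  commands:
    - {"x":20,"y":-20,"z":0,"spin":0}
    - {"x":20,"y":-20,"z":0,"spin":0}
    - {"x":0,"y":0,"z":0,"spin":0}

```text
time: 7.8
position: [0.4976, -0.2883, 0.0507]
tool_rot: [0.712, 0.702, 0.001, 0.026]
ft_force: [0.2, 1.4, -0.4]
grip_width: 0.0866
```

```bash

python3 - <<'E'
from h import *
go((.4991,-.2892,.0573),1.556)
E
```

```text
t 7.8 pos [ 0.4976 -0.2883  0.0507] yaw 1.5566 F [ 0.18  1.42 -0.39] w 0.0866
 tool-frame delta mm [-1.1  1.8 -6.5] spin 0.0006 R z [ 0.038  -0.036  -0.9986]
```

Call:
play_rows:
  commands:
    - {"x":-20,"y":20,"z":0,"spin":0}
    - {"x":-20,"y":20,"z":0,"spin":0}
    - {"x":0,"y":0,"z":0,"spin":0}
    - {"x":20,"y":-20,"z":-5,"spin":0}
    - {"x":20,"y":-20,"z":0,"spin":0}
    - {"x":0,"y":0,"z":0,"spin":0}

```text
time: 8.4
position: [0.4927, -0.2837, 0.0524]
tool_rot: [0.712, 0.702, 0.0, 0.02]
ft_force: [-0.1, 0.5, -0.1]
grip_width: 0.0868
```

```bash

python3 - <<'E'
from h import *
go((.4991,-.2892,.0573),1.556)
E
```

```text
t 8.4 pos [ 0.4927 -0.2837  0.0524] yaw 1.5572 F [-0.09  0.51 -0.08] w 0.0868
 tool-frame delta mm [-5.6  6.6 -4.5] spin 0.0012 R z [ 0.0294 -0.0284 -0.9992]
```

Call:
play_rows:
  commands:
    - {"x":-20,"y":20,"z":0,"spin":0}
    - {"x":0,"y":0,"z":0,"spin":0}
    - {"x":15,"y":-13,"z":0,"spin":0}
    - {"x":0,"y":0,"z":12,"spin":0}
    - {"x":0,"y":0,"z":12,"spin":0}
    - {"x":0,"y":0,"z":0,"spin":0}

```text
time: 9.0
position: [0.4997, -0.2887, 0.026]
tool_rot: [0.711, 0.702, 0.0, 0.019]
ft_force: [0.1, 0.4, -0.4]
grip_width: 0.0869
```

```bash

python3 - <<'E'
from h import *
go((.4981,-.2892,.0273),1.556)
c=wcam(); save("w5.png",c["img"])
E
```

```text
t 9.0 pos [ 0.4997 -0.2887  0.026 ] yaw 1.5577 F [ 0.08  0.35 -0.43] w 0.0869
 tool-frame delta mm [-0.6 -1.6 -1.3] spin 0.0017 R z [ 0.0279 -0.0271 -0.9992]
```

View pics/w5.png

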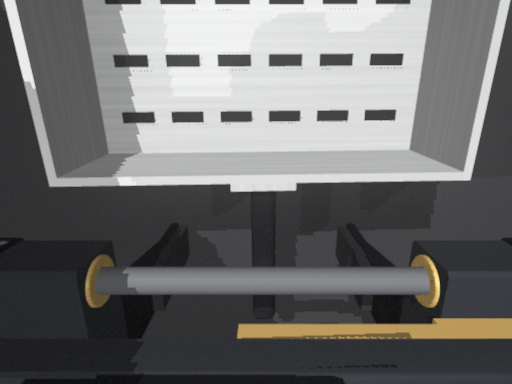

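The handle (column 263) sits centred between the fingers, so I'll close on it gently.

Call:
play_rows:
  commands:
    - {"x":0,"y":0,"z":0,"spin":0}
    - {"x":0,"y":0,"z":0,"spin":0}
    - {"x":0,"y":0,"z":0,"spin":0}
    - {"x":0,"y":0,"z":0,"spin":0}
    - {"x":0,"y":0,"z":0,"spin":0}
    - {"x":0,"y":0,"z":0,"spin":0}
  grip: 0.0
  newtons: 15

```text
time: 9.65
position: [0.5016, -0.2908, 0.027]
tool_rot: [0.712, 0.702, 0.001, 0.022]
ft_force: [0.2, 0.5, -0.2]
grip_width: 0.0465
```

```bash

cat > bt.py <<'E'
from h import *
S=[.5167,.1955,-.279]
h=T(S,(0,-.283,.045)); print("final handle",h)
go((h[0],h[1],.026),np.pi/2-.279+.013-.0147*0)
E
python3 bt.py
```

```text
final handle [ 0.43876337 -0.07655676  0.045     ]
t 9.65 pos [ 0.5016 -0.2908  0.027 ] yaw 1.5571 F [ 0.19  0.47 -0.22] w 0.0465
 tool-frame delta mm [213.3 -65.6  -7.4] spin 0.2523 R z [ 0.0311 -0.03   -0.9991]
```

Call:
play_rows:
  commands:
    - {"x":0,"y":0,"z":0,"spin":0}
    - {"x":0,"y":0,"z":0,"spin":0}
    - {"x":0,"y":0,"z":0,"spin":0}
    - {"x":0,"y":0,"z":0,"spin":0}
    - {"x":0,"y":0,"z":0,"spin":0}
    - {"x":0,"y":0,"z":0,"spin":0}
    - {"x":0,"y":0,"z":0,"spin":0}

```text
time: 10.35
position: [0.5015, -0.2908, 0.0273]
tool_rot: [0.711, 0.703, 0.0, 0.022]
ft_force: [0.3, -0.1, 0.7]
grip_width: 0.012
```

```bash
python3 bt.py
```

```text
final handle [ 0.43876337 -0.07655676  0.045     ]
t 10.35 pos [ 0.5015 -0.2908  0.0273] yaw 1.5588 F [ 0.26 -0.07  0.68] w 0.012
 tool-frame delta mm [213.4 -65.1  -7.1] spin 0.254 R z [ 0.0308 -0.0304 -0.9991]
```

Call:
play_rows:
  commands:
    - {"x":12,"y":-4,"z":-0.4,"spin":0.016}
    - {"x":12,"y":-4,"z":-0.4,"spin":0.016}
    - {"x":12,"y":-4,"z":-0.4,"spin":0.016}
    - {"x":12,"y":-4,"z":-0.4,"spin":0.016}
    - {"x":12,"y":-4,"z":-0.4,"spin":0.016}
    - {"x":12,"y":-5,"z":-0.4,"spin":0.016}
    - {"x":12,"y":-5,"z":-0.4,"spin":0.016}
    - {"x":12,"y":-5,"z":-0.4,"spin":0.016}

```text
time: 11.15
position: [0.474, -0.1906, 0.0273]
tool_rot: [0.759, 0.65, 0.002, 0.027]
ft_force: [0.6, -2.3, -0.7]
grip_width: 0.0122
```

```bash
python3 bt.py
```

```text
final handle [ 0.43876337 -0.07655676  0.045     ]
t 11.15 pos [ 0.474  -0.1906  0.0273] yaw 1.4159 F [ 0.58 -2.27 -0.74] w 0.0122
 tool-frame delta mm [107.2 -52.3  -4.4] spin 0.1111 R z [ 0.0384 -0.038  -0.9985]
```

Call:
play_rows:
  commands:
    - {"x":12,"y":-7,"z":-0.5,"spin":0.016}
    - {"x":12,"y":-7,"z":-0.5,"spin":0.016}
    - {"x":12,"y":-7,"z":-0.5,"spin":0.016}
    - {"x":12,"y":-7,"z":-0.5,"spin":0.016}
    - {"x":12,"y":-8,"z":-0.5,"spin":0.016}
    - {"x":12,"y":-8,"z":-0.5,"spin":0.016}
    - {"x":8,"y":-8,"z":-0.5,"spin":0.016}
    - {"x":0,"y":0,"z":0,"spin":0}

```text
time: 11.95
position: [0.4359, -0.0936, 0.0273]
tool_rot: [0.798, 0.602, 0.004, 0.027]
ft_force: [-0.6, 1.4, -2.8]
grip_width: 0.0122
```

```bash
cat >> bt.py <<'E'
c=cams.camera("top"); s=cams.camera("scene"); import sys
n=sys.argv[1] if len(sys.argv)>1 else "x"
def crop(cam,name,x0,y0,w,h,k): save(name,cv2.resize(cam["img"][y0:y0+h,x0:x0+w],None,fx=k,fy=k,interpolation=cv2.INTER_CUBIC))
crop(c,f"t_{n}.png",160,120,130,100,6); crop(s,f"s_{n}.png",230,140,120,100,6)
E
python3 bt.py 1
```

```text
final handle [ 0.43876337 -0.07655676  0.045     ]
t 11.95 pos [ 0.4359 -0.0936  0.0273] yaw 1.2914 F [-0.62  1.42 -2.76] w 0.0122
 tool-frame delta mm [17.2 -1.9  0.8] spin -0.0134 R z [ 0.04   -0.0382 -0.9985]
```

View pics/t_1.png

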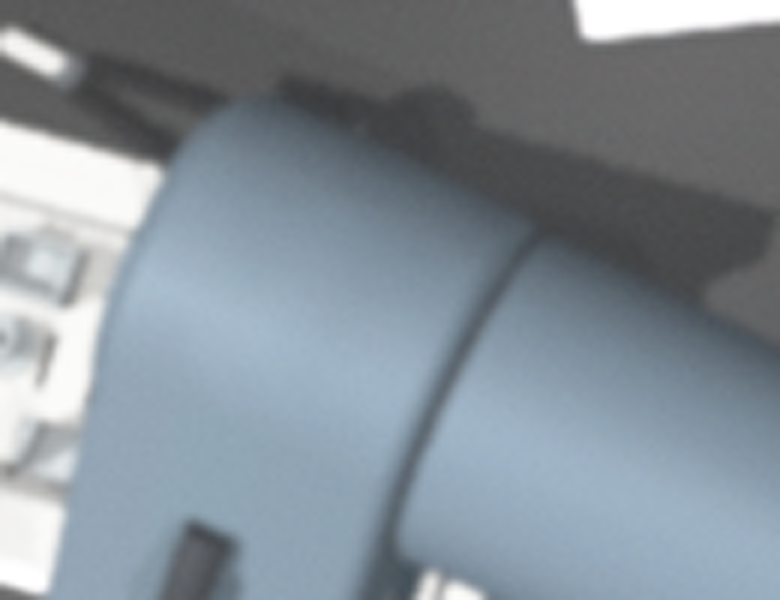

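View pics/s_1.png

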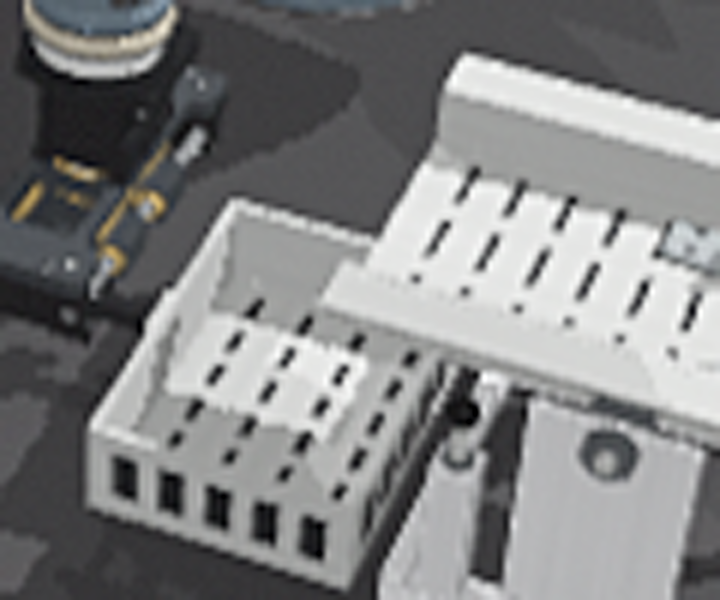

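```bash
python3 - <<'E'
from h import *
c=wcam(); save("w6.png",c["img"])
s=cams.camera("scene"); save("s6.png",cv2.resize(s["img"][155:250,235:325],None,fx=8,fy=8,interpolation=cv2.INTER_CUBIC)[:600])
E
```

```text
(no output)
```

View pics/w6.png

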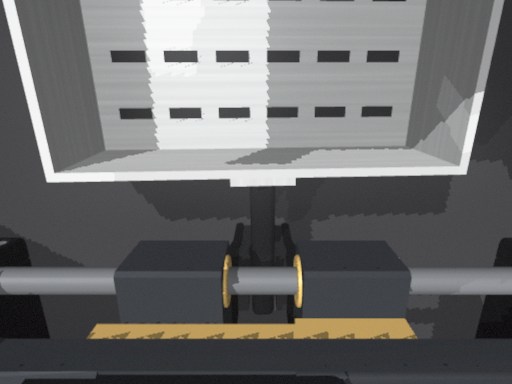

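View pics/s6.png

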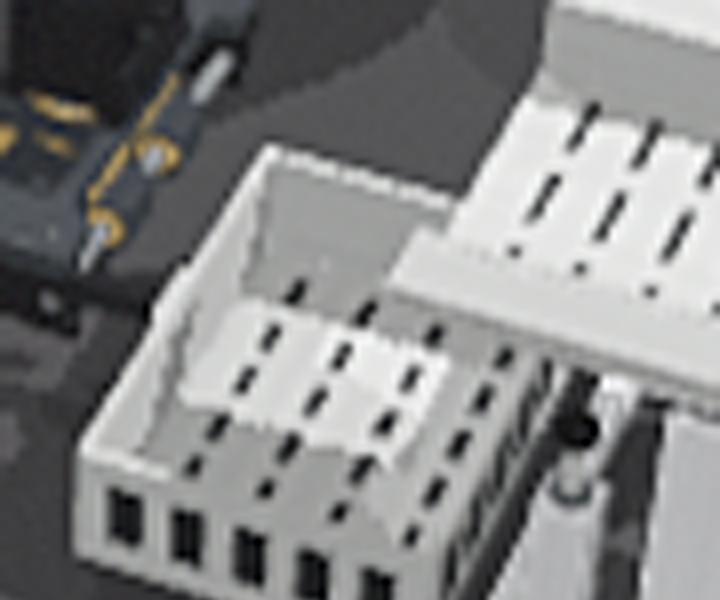

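```bash
python3 - <<'E'
from h import *
import fit2
c=wcam()
a=unproj(c,(47,181),.055); b=unproj(c,(467,173),.055); d=b-a
print("wrist",a,b,np.hypot(*d[:2]),"yaw",np.arctan2(d[1],d[0])); 
s=cams.camera("scene")
o=lambda x0,y0,k,u,v:(x0+(u+.5)/k-.5,y0+(v+.5)/k-.5)
obs=[(s,(-.095,-.07,.055),o(235,155,8,271,147)),(s,(.095,-.07,.055),o(235,155,8,80,447)),(s,(.095,-.07,.0),o(235,155,8,78,548)),(s,(.095,.07,.0),o(230,140,6,345,592))]
v,r=fit2.joint(obs,[.47,.02,-.27]); print("scene basket",v,r)
y=-.27;m=(a+b)/2; print("wrist centre",m[0]-.07*np.sin(y),m[1]+.07*np.cos(y))
E
```

```text
tray [ 0.5167  0.1942 -0.2789  0.1459] [[-0.1, 0.1], [-0.2, 0.7], [0.2, -0.6], [0.2, -0.2]]
tray [ 0.5164  0.1976 -0.28    0.1451] [[-0.2, 0.7], [0.4, -0.1], [-0.4, -0.2], [0.2, -0.4]]
tray [ 0.5167  0.1958 -0.2788  0.1457] [[-0.6, 0.2], [-0.8, 0.7], [-0.4, -0.6], [-0.3, -0.2], [-0.7, 0.7], [-0.2, -0.0], [-1.1, -0.2], [-0.3, -0.4]]
basket [ 0.5027 -0.1762 -0.0144] [[0.5, -0.2], [-0.9, 0.0], [-0.2, 0.2], [0.4, -0.0]]
basket [ 0.4973 -0.173  -0.0179] [[0.3, 0.3], [0.0, -0.6], [-0.3, -0.1], [-0.0, 0.3]]
basket [ 0.5008 -0.1742 -0.0147] [[-0.1, 0.4], [-1.4, 0.6], [-0.8, 0.9], [-0.2, 0.6], [-0.2, 1.1], [-0.6, 0.3], [-1.0, 0.6], [-0.7, 1.0]]
[ 0.26130003 -0.04003036  1.48897264]
wrist [ 0.35692373 -0.02457997  0.055     ] [ 0.5417546  -0.07643403  0.055     ] 0.19196691745540473 yaw -0.27351744940543066
scene basket [ 0.46781921  0.01823286 -0.28687635] [[0.3, -0.0], [-0.3, 0.1], [-0.1, 0.3], [0.1, -0.5]]
wrist centre 0.4680103664002385 0.016956964501735984
```

Call:
play_rows:
  commands:
    - {"x":5,"y":-1,"z":-0.2,"spin":0}
    - {"x":4,"y":-1,"z":-0.1,"spin":0}
    - {"x":3,"y":-0.5,"z":-0.1,"spin":0}
    - {"x":2,"y":0,"z":0,"spin":0}

```text
time: 12.75
position: [0.4423, -0.0837, 0.0273]
tool_rot: [0.798, 0.602, 0.006, 0.032]
ft_force: [-0.3, -1.5, 0.4]
grip_width: 0.0122
```

Call:
play_rows:
  commands:
    - {"x":2,"y":0,"z":0,"spin":0}

```text
time: 12.85
position: [0.4432, -0.0818, 0.0273]
tool_rot: [0.798, 0.602, 0.006, 0.032]
ft_force: [-1.6, -2.2, 1.0]
grip_width: 0.0119
```

Call:
play_rows:
  commands:
    - {"x":2,"y":0,"z":0,"spin":0}

```text
time: 12.95
position: [0.4431, -0.0801, 0.0273]
tool_rot: [0.798, 0.602, 0.005, 0.032]
ft_force: [-8.5, -13.6, 4.4]
grip_width: 0.0118
```

```bash
python3 bt.py 2
```

```text
final handle [ 0.43876337 -0.07655676  0.045     ]
t 12.95 pos [ 0.4431 -0.0801  0.0273] yaw 1.293 F [ -8.53 -13.55   4.43] w 0.0118
 tool-frame delta mm [ 2.2 -5.2  1. ] spin -0.0118 R z [ 0.047  -0.0444 -0.9979]
```

View pics/s_2.png

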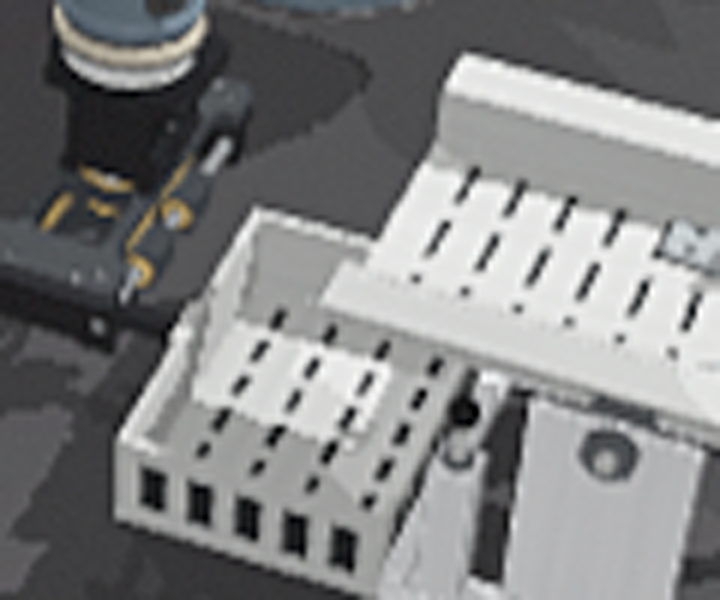

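Call:
play_rows:
  commands:
    - {"x":-4,"y":-2,"z":0,"spin":0}
    - {"x":0,"y":-3,"z":0,"spin":0}
    - {"x":0,"y":-3,"z":0,"spin":0}

```text
time: 13.35
position: [0.4361, -0.0823, 0.0273]
tool_rot: [0.799, 0.601, 0.007, 0.034]
ft_force: [1.9, 0.5, 2.2]
grip_width: 0.0123
```

```bash
python3 bt.py 3; cat > bp.py <<'E'
from h import *
c=wcam(); save("wb.png",c["img"])
E
python3 bp.py
```

```text
final handle [ 0.43876337 -0.07655676  0.045     ]
t 13.35 pos [ 0.4361 -0.0823  0.0273] yaw 1.2883 F [1.95 0.54 2.24] w 0.0123
 tool-frame delta mm [6.3 0.9 1.2] spin -0.0165 R z [ 0.0523 -0.0454 -0.9976]
```

View pics/s_3.png

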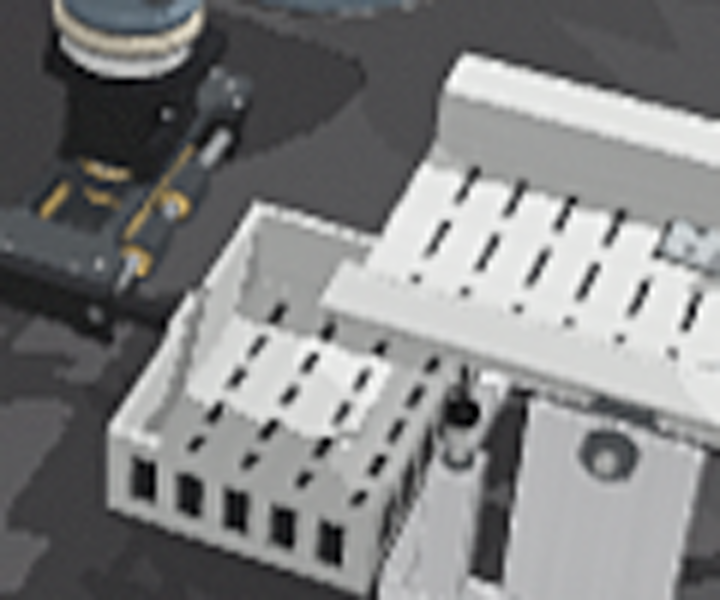

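View pics/wb.png

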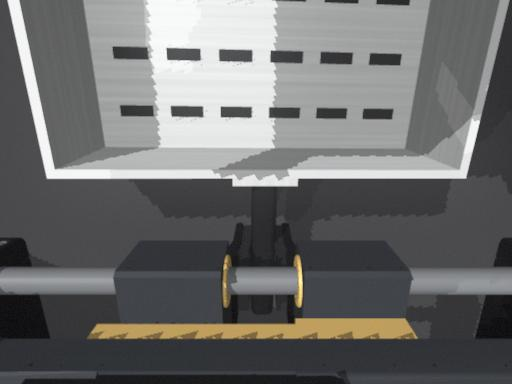

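```bash
cat > est.py <<'E'
from h import *
from scipy.optimize import least_squares
def est(wp=None,sp=None,s0=(230,140,6)):
    # wp: two wrist px rim handle-side corners (-x, +x); sp: scene crop px near/handle rim, far/handle rim, far/handle bottom
    St=np.array([.5167,.1955]); cs=np.array([.9613,-.2754]); sn=np.array([.2754,.9613])
    if wp:
        c=wcam(); a,b=[unproj(c,p,.055) for p in wp]; d=b-a; y=np.arctan2(d[1],d[0]); m=(a+b)/2
        P=np.array([m[0]-.07*np.sin(y),m[1]+.07*np.cos(y)]); print("wrist",P.round(4),"yaw",y.round(4),"len",np.hypot(*d[:2]).round(4),"rel",((P-St)@cs*1000).round(1),((P-St)@sn*1000).round(1))
    if sp:
        s=cams.camera("scene"); x0,y0,k=s0
        M=[(-.095,-.07,.055),(.095,-.07,.055),(.095,-.07,0)]
        px=[np.array((x0+(u+.5)/k-.5,y0+(v+.5)/k-.5)) for u,v in sp]
        f=lambda v:np.concatenate([proj(s,T(v,m))-p for m,p in zip(M,px)])
        r=least_squares(f,[.47,.03,-.28]); P=r.x[:2]; St2=np.array([.5164,.1976])
        print("scene",r.x.round(4),"rel",((P-St2)@cs*1000).round(1),((P-St2)@sn*1000).round(1),f(r.x).round(1))
E
python3 -c "
from est import *
est([(48,178),(467,175)],[(257,203),(109,437),(109,511)])"
```

```text
wrist [0.4687 0.03  ] yaw -0.2907 len 0.1915 rel -0.6 -172.4
scene [ 0.4719  0.0298 -0.2878] rel 3.4 -173.6 [-0.2  0.6  0.2 -0.5  0.  -0. ]
```

Call:
play_rows:
  commands:
    - {"x":3,"y":-1,"z":0,"spin":-0.008}
    - {"x":3,"y":-1,"z":0,"spin":0}
    - {"x":2,"y":-0.5,"z":0,"spin":0}

```text
time: 13.9
position: [0.4359, -0.0758, 0.0274]
tool_rot: [0.795, 0.606, 0.006, 0.035]
ft_force: [-6.4, -19.9, 1.4]
grip_width: 0.0121
```

Call:
play_rows:
  commands:
    - {"x":2,"y":-0.5,"z":0,"spin":0}

```text
time: 14.0
position: [0.4359, -0.0756, 0.0275]
tool_rot: [0.794, 0.607, 0.005, 0.036]
ft_force: [-5.9, -21.2, 1.8]
grip_width: 0.012
```

```bash
python3 bt.py 4; python3 bp.py
```

```text
final handle [ 0.43876337 -0.07655676  0.045     ]
t 14.0 pos [ 0.4359 -0.0756  0.0275] yaw 1.3043 F [ -5.91 -21.2    1.81] w 0.012
 tool-frame delta mm [-0.1  2.9  1.7] spin -0.0005 R z [ 0.0514 -0.0506 -0.9974]
```

View pics/wb.png

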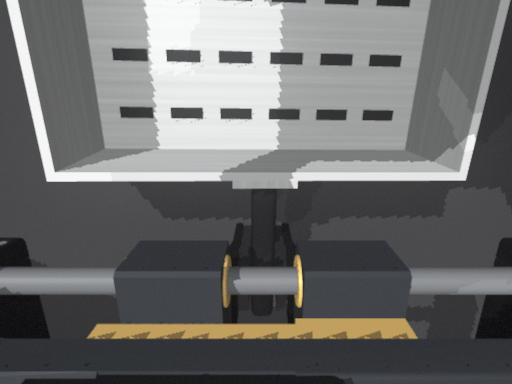

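View pics/s_4.png

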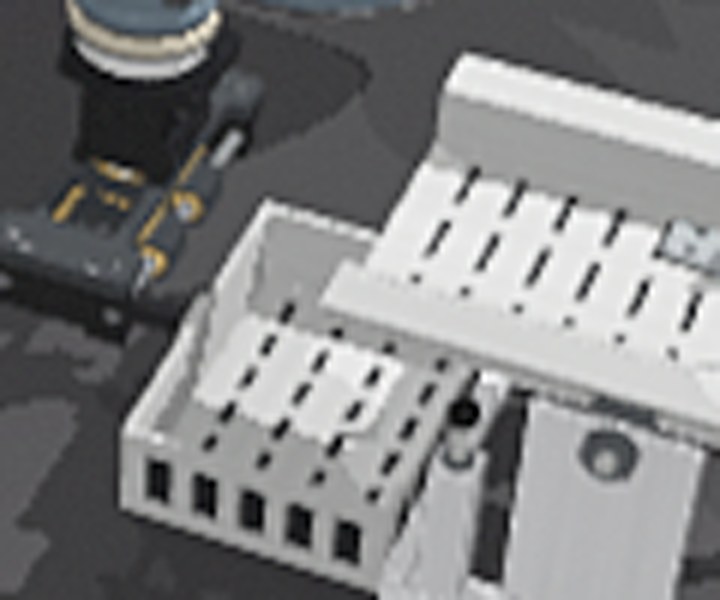

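```bash
python3 -c "
from est import *
est([(48,180),(468,177)],[(269,202),(122,436),(121,511)])"
```

```text
wrist [0.4674 0.0362] yaw -0.2774 len 0.1923 rel -3.5 -166.8
scene [ 0.4705  0.036  -0.2885] rel 0.4 -168.0 [-0.2  0.7  0.1 -0.4  0.1 -0.1]
```

Call:
play_rows:
  commands:
    - {"x":-0.5,"y":0,"z":0,"spin":0}

```text
time: 14.35
position: [0.4351, -0.0762, 0.0273]
tool_rot: [0.795, 0.606, 0.005, 0.035]
ft_force: [1.5, 1.5, 1.5]
grip_width: 0.0124
```

Call:
play_rows:
  commands:
    - {"x":0,"y":0,"z":0,"spin":0}
    - {"x":0,"y":0,"z":0,"spin":0}
    - {"x":0,"y":0,"z":0,"spin":0}
    - {"x":0,"y":0,"z":0,"spin":0}
    - {"x":0,"y":0,"z":0,"spin":0}
  grip: 0.6

```text
time: 14.85
position: [0.4323, -0.0734, 0.0267]
tool_rot: [0.793, 0.608, 0.003, 0.032]
ft_force: [-0.3, -0.1, -0.2]
grip_width: 0.0445
```

```bash
python3 bt.py 5; python3 bp.py
```

```text
final handle [ 0.43876337 -0.07655676  0.045     ]
t 14.85 pos [ 0.4323 -0.0734  0.0267] yaw 1.3064 F [-0.28 -0.07 -0.23] w 0.0445
 tool-frame delta mm [-1.3  7.   1.2] spin 0.0016 R z [ 0.0445 -0.0472 -0.9979]
```

View pics/wb.png

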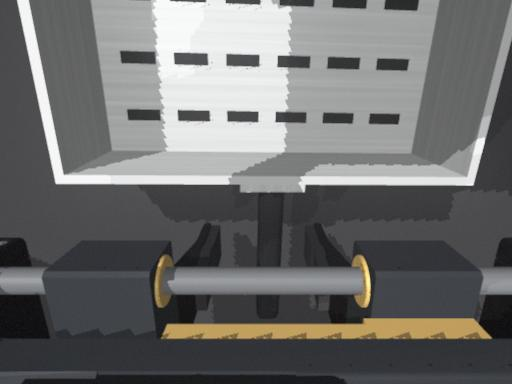

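View pics/s_5.png

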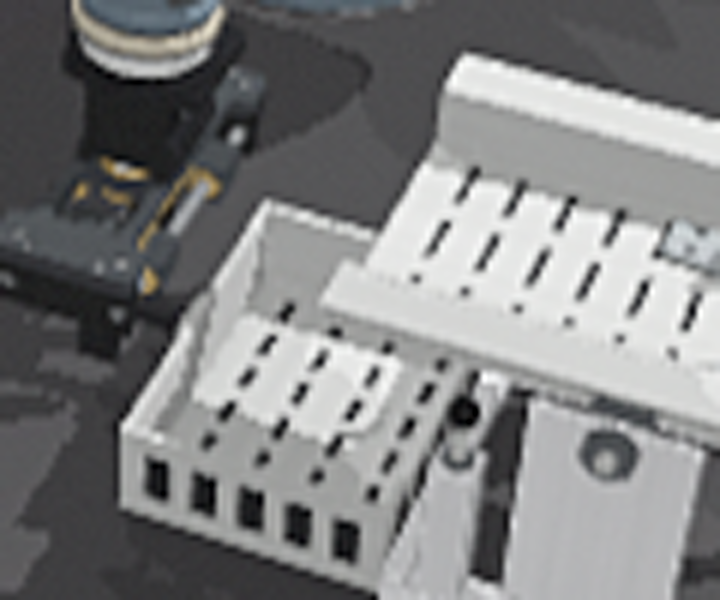

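Call:
play_rows:
  commands:
    - {"x":0,"y":0,"z":-15,"spin":0}
    - {"x":0,"y":0,"z":-30,"spin":0}
    - {"x":0,"y":0,"z":-40,"spin":0}
    - {"x":0,"y":0,"z":-40,"spin":0}
    - {"x":0,"y":0,"z":-40,"spin":0}
    - {"x":0,"y":0,"z":-40,"spin":0}
    - {"x":20,"y":0,"z":-30,"spin":0}
    - {"x":0,"y":0,"z":0,"spin":0}
  grip: 0.0

```text
time: 15.8
position: [0.4268, -0.0426, 0.2693]
tool_rot: [0.794, 0.607, 0.003, 0.031]
ft_force: [-0.1, 0.1, -0.2]
grip_width: 0.0022
```

```bash
python3 bt.py 6; python3 bp.py;
```

```text
final handle [ 0.43876337 -0.07655676  0.045     ]
t 15.8 pos [ 0.4268 -0.0426  0.2693] yaw 1.3044 F [-0.13  0.05 -0.21] w 0.0022
 tool-frame delta mm [-21.7   7.5 244.9] spin -0.0004 R z [ 0.0429 -0.0453 -0.9981]
```

View pics/wb.png

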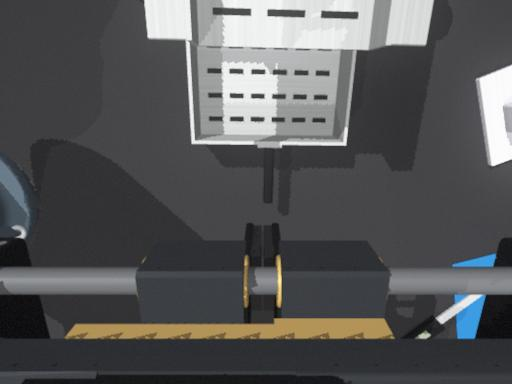

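View pics/s_6.png

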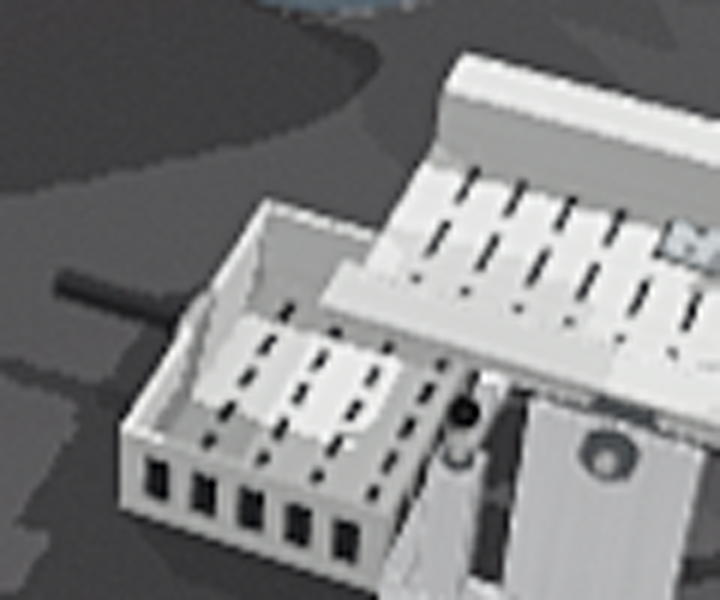

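```bash
python3 - <<'E'
import cv2
i=cv2.imread('pics/wb.png'); cv2.imwrite('pics/wz1.png',cv2.resize(i[0:155,135:295],None,fx=5,fy=5,interpolation=cv2.INTER_CUBIC)[:600*5])
i2=cv2.resize(i[0:155,290:450],None,fx=5,fy=5,interpolation=cv2.INTER_CUBIC); cv2.imwrite('pics/wz2.png',i2)
j=cv2.imread('pics/wz1.png'); print(j.shape); cv2.imwrite('pics/wz1.png',j[:600] if 0 else cv2.resize(i[0:150,135:295],None,fx=4,fy=4,interpolation=cv2.INTER_CUBIC)); cv2.imwrite('pics/wz2.png',cv2.resize(i[0:150,290:450],None,fx=4,fy=4,interpolation=cv2.INTER_CUBIC))
E
```

```text
(775, 800, 3)
```

View pics/wz1.png

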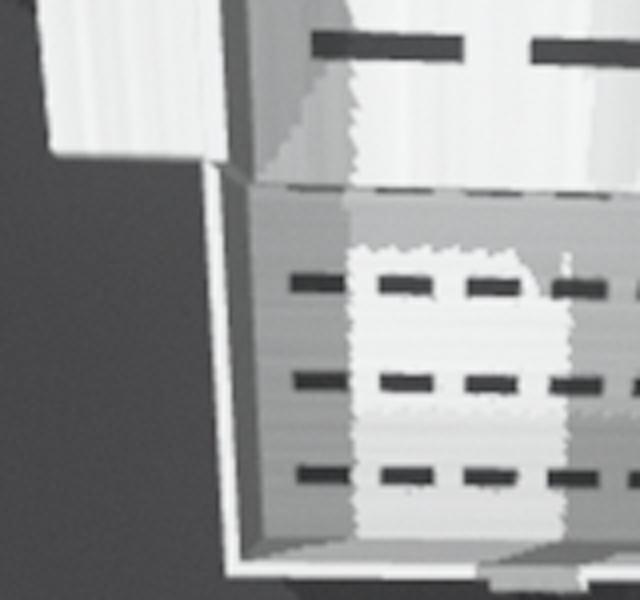

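View pics/wz2.png

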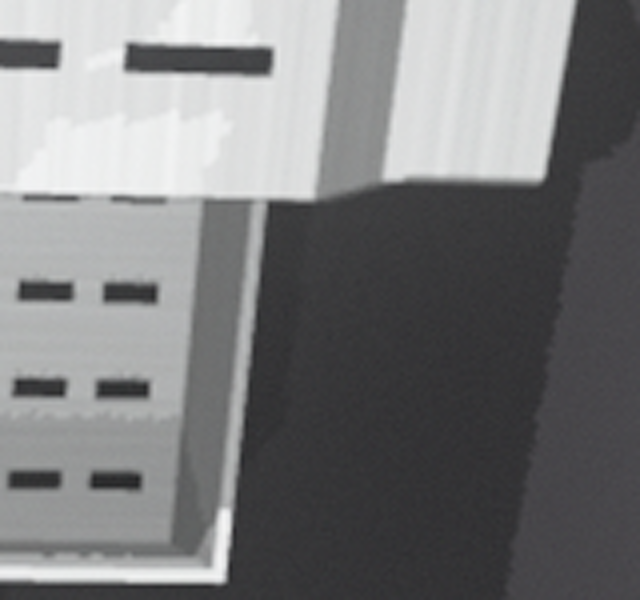

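```bash
python3 - <<'E'
from h import *
c=wcam()
def pair(a,b,z):
    A,B=unproj(c,a,z),unproj(c,b,z); d=B-A; return (A+B)/2,np.arctan2(d[1],d[0]),np.hypot(*d[:2])
def rep(n,P,off):
    m,y,L=P; o=m[:2]+off*np.array([-np.sin(y),np.cos(y)]); print(n,o.round(4),"yaw",round(y,4),"len",round(L,4)); return m,y
rim=rep("rim",pair((147.1,37.6),(426.6,44.6),.185),.14)
fl=rep("floor",pair((197.6,45.4),(369.1,49.1),.152),.14)
b=rep("basket",pair((191.6,143.6),(346.1,145.1),.055),.07)
# tool tilt/height free fit: find small rotation of camera so that lengths right? report rel
for (m,y) in (rim,fl):
    d=b[0][:2]-m[:2]; print("handle-side mid rel to spout mid in stand axes", (d@[np.cos(y),np.sin(y)]*1000).round(1),(d@[-np.sin(y),np.cos(y)]*1000).round(1))
from scipy.optimize import least_squares
W=np.array(c["world_to_cam"])
M=[((-.101,-.14,.185),(147.1,37.6)),((.101,-.14,.185),(426.6,44.6)),((-.07,-.14,.152),(197.6,45.4)),((.07,-.14,.152),(369.1,49.1))]
def f(v):
    # v: stand x,y,yaw, basket x,y,yaw, cam rot corr rx, ry
    Rc=np.eye(4);Rc[:3,:3]=Ro.from_rotvec([v[6],v[7],0]).as_matrix();w=Rc@W
    r=[proj(c,T(v[:3],m),w)-p for m,p in M]+[proj(c,T(v[3:6],m),w)-p for m,p in (((-.095,-.07,.055),(191.6,143.6)),((.095,-.07,.055),(346.1,145.1)))]
    return np.concatenate(r+[v[6:8]*20])
r=least_squares(f,[.517,.196,-.28,.468,.034,-.28,0,0]); v=r.x; print(v.round(4),f(v).round(1))
d=v[3:5]-v[:2];y=v[2];print("rel",(d@[np.cos(y),np.sin(y)]*1000).round(1),(d@[-np.sin(y),np.cos(y)]*1000).round(1),"yawrel",(v[5]-v[2]).round(4))
E
```

```text
rim [0.5155 0.197 ] yaw -0.2827 len 0.2017
floor [0.5149 0.1965] yaw -0.2805 len 0.1414
basket [0.4653 0.035 ] yaw -0.2835 len 0.1901
handle-side mid rel to spout mid in stand axes -3.1 -99.5
handle-side mid rel to spout mid in stand axes -3.2 -98.9
[ 0.5142  0.1998 -0.2855  0.463   0.0399 -0.2844 -0.0106 -0.0088] [-0.4  0.3  0.1  0.1  1.  -0.4 -0.7 -0.1 -0.2  0.   0.2  0.  -0.2 -0.2]
rel -4.0 -167.9 yawrel 0.0011
```

Call:
play_rows:
  commands:
    - {"x":-5,"y":28,"z":0,"spin":0}
    - {"x":-5,"y":28,"z":0,"spin":0}
    - {"x":0,"y":0,"z":0,"spin":0}
    - {"x":-5,"y":-28,"z":0,"spin":0}
    - {"x":-5,"y":-28,"z":0,"spin":0}
    - {"x":0,"y":0,"z":0,"spin":0}
  grip: 0.6

```text
time: 16.6
position: [0.4096, -0.0621, 0.2535]
tool_rot: [0.796, 0.606, -0.008, 0.014]
ft_force: [-0.4, 0.2, 0.2]
grip_width: 0.0405
```

```bash
python3 -c "
from h import *
go((.4357,-.0759,.09),1.2875)"
```

```text
t 16.6 pos [ 0.4096 -0.0621  0.2535] yaw 1.301 F [-0.41  0.21  0.24] w 0.0405
 tool-frame delta mm [ -1.4  26.9 164. ] spin 0.0135 R z [ 0.0036 -0.0322 -0.9995]
```

Call:
play_rows:
  commands:
    - {"x":0,"y":25,"z":0,"spin":0.012}
    - {"x":0,"y":0,"z":30,"spin":0}
    - {"x":0,"y":0,"z":30,"spin":0}
    - {"x":0,"y":0,"z":30,"spin":0}
    - {"x":0,"y":0,"z":30,"spin":0}
    - {"x":0,"y":0,"z":30,"spin":0}
    - {"x":0,"y":0,"z":0,"spin":0}

```text
time: 17.3
position: [0.4325, -0.074, 0.0939]
tool_rot: [0.801, 0.599, -0.01, 0.011]
ft_force: [-1.1, 0.2, 0.3]
grip_width: 0.052
```

```bash
python3 -c "
from h import *
go((.4357,-.0759,.027),1.2875)"; python3 bp.py
```

```text
t 17.3 pos [ 0.4325 -0.074   0.0939] yaw 1.2846 F [-1.09  0.24  0.26] w 0.052
 tool-frame delta mm [ 1.   3.2 66.9] spin -0.0029 R z [-0.0031 -0.0288 -0.9996]
```

View pics/wb.png

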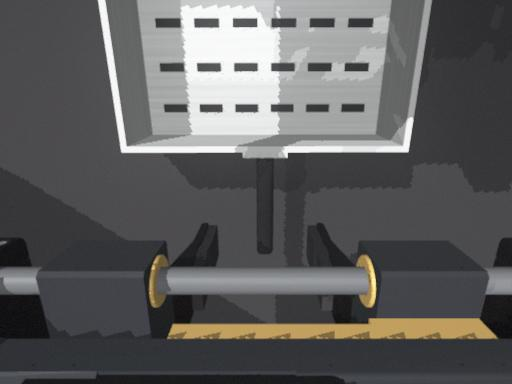

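Call:
play_rows:
  commands:
    - {"x":0,"y":2,"z":22,"spin":0}
    - {"x":0,"y":0,"z":22,"spin":0}
    - {"x":0,"y":0,"z":18,"spin":0}
    - {"x":0,"y":0,"z":0,"spin":0}

```text
time: 17.75
position: [0.44, -0.0787, 0.0358]
tool_rot: [0.801, 0.599, -0.007, 0.016]
ft_force: [-0.8, 0.0, 1.3]
grip_width: 0.0527
```

Call:
play_rows:
  commands:
    - {"x":0,"y":0,"z":0,"spin":0}
    - {"x":0,"y":0,"z":0,"spin":0}
    - {"x":0,"y":0,"z":0,"spin":0}
    - {"x":0,"y":0,"z":0,"spin":0}
    - {"x":0,"y":0,"z":0,"spin":0}
    - {"x":0,"y":0,"z":0,"spin":0}
    - {"x":0,"y":0,"z":0,"spin":0}
    - {"x":0,"y":0,"z":0,"spin":0}
  grip: 0
  newtons: 15

```text
time: 18.55
position: [0.4402, -0.0788, 0.0406]
tool_rot: [0.8, 0.6, -0.006, 0.018]
ft_force: [-1.1, -0.5, -0.7]
grip_width: 0.0121
```

```bash
python3 -c "
from h import *
go((.4385,-.0766,.027),1.2875)"
```

```text
t 18.55 pos [ 0.4402 -0.0788  0.0406] yaw 1.2867 F [-1.05 -0.49 -0.67] w 0.0121
 tool-frame delta mm [ 2.1 -2.6 13.5] spin -0.0008 R z [ 0.0108 -0.0358 -0.9993]
```

Call:
play_rows:
  commands:
    - {"x":2,"y":-1.5,"z":0,"spin":0}
    - {"x":2,"y":-1,"z":0,"spin":0}

```text
time: 18.75
position: [0.4381, -0.0758, 0.0406]
tool_rot: [0.799, 0.601, -0.008, 0.018]
ft_force: [-6.3, -11.7, 3.3]
grip_width: 0.0117
```

```bash
python3 -c "
from h import *
go((.4385,-.0766,.0406),1.2875)"; python3 bt.py 7; python3 bp.py
```

```text
t 18.75 pos [ 0.4381 -0.0758  0.0406] yaw 1.2897 F [ -6.28 -11.66   3.26] w 0.0117
 tool-frame delta mm [-0.6  0.6  0. ] spin 0.0022 R z [ 0.0085 -0.038  -0.9992]
final handle [ 0.43876337 -0.07655676  0.045     ]
t 18.75 pos [ 0.4381 -0.0758  0.0406] yaw 1.2897 F [ -6.28 -11.66   3.26] w 0.0117
 tool-frame delta mm [ 0.   0.6 14.6] spin -0.0151 R z [ 0.0085 -0.038  -0.9992]
```

View pics/wb.png

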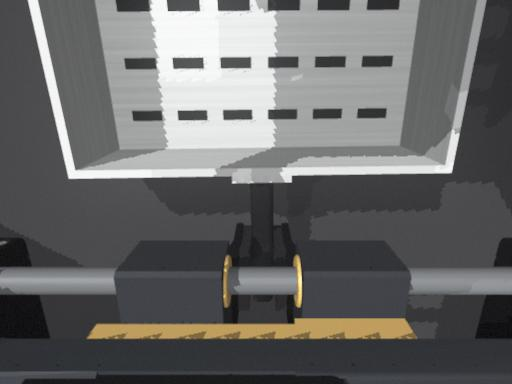

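View pics/s_7.png

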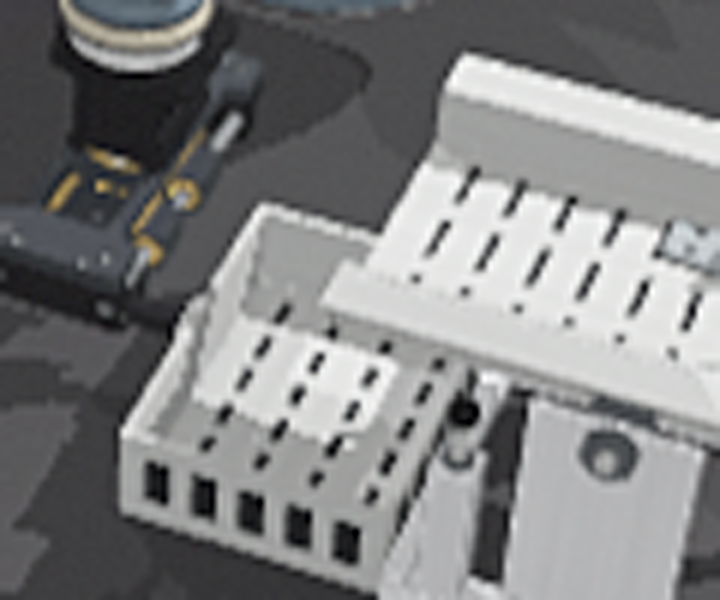

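```bash
python3 -c "
from est import *
est([(69,178),(456,172)],[(264,205),(122,440),(121,515)])"
```

```text
wrist [0.469  0.0338] yaw -0.2704 len 0.1937 rel -1.3 -168.6
scene [ 0.4722  0.0353 -0.2738] rel 2.2 -168.2 [-0.2  0.6  0.1 -0.4  0.1 -0.1]
```

Call:
play_rows:
  commands:
    - {"x":1.5,"y":-0.5,"z":0,"spin":0.012}
    - {"x":1.5,"y":-0.5,"z":0,"spin":0.008}

```text
time: 19.2
position: [0.4364, -0.0742, 0.0406]
tool_rot: [0.805, 0.593, -0.009, 0.017]
ft_force: [-4.6, -9.3, 0.8]
grip_width: 0.0122
```

```bash
python3 bt.py 8; python3 bp.py
```

```text
final handle [ 0.43876337 -0.07655676  0.045     ]
t 19.2 pos [ 0.4364 -0.0742  0.0406] yaw 1.2703 F [-4.59 -9.34  0.81] w 0.0122
 tool-frame delta mm [-1.1  2.7 14.7] spin -0.0345 R z [ 0.0055 -0.0393 -0.9992]
```

View pics/wb.png

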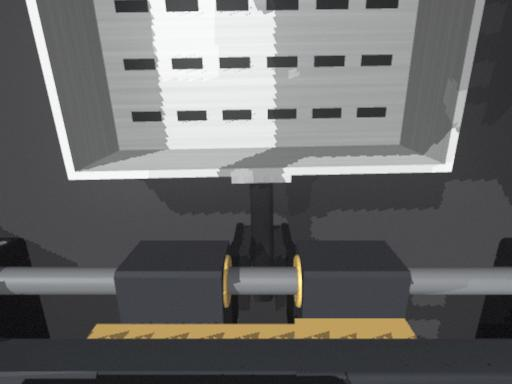

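View pics/s_8.png

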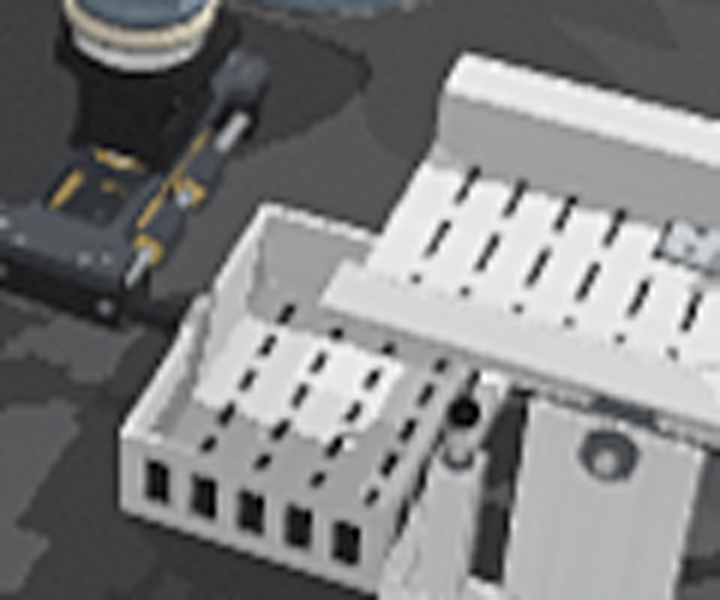

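```bash
python3 -c "
from est import *
est([(70,178),(457,171)],[(268,205),(122,438),(121,513)])"
```

```text
wrist [0.4699 0.0349] yaw -0.2856 len 0.1935 rel -0.8 -167.2
scene [ 0.4721  0.036  -0.2866] rel 1.9 -167.5 [-0.2  0.5  0.1 -0.4  0.1 -0.1]
```

Call:
play_rows:
  commands:
    - {"x":-0.3,"y":0,"z":0,"spin":0}

```text
time: 19.55
position: [0.4363, -0.0745, 0.0406]
tool_rot: [0.805, 0.593, -0.009, 0.017]
ft_force: [-0.4, 2.0, 0.7]
grip_width: 0.0117
```

Call:
play_rows:
  commands:
    - {"x":0,"y":0,"z":0,"spin":0}
    - {"x":0,"y":0,"z":0,"spin":0}
    - {"x":0,"y":0,"z":0,"spin":0}
    - {"x":0,"y":0,"z":0,"spin":0}
    - {"x":0,"y":0,"z":-15,"spin":0}
    - {"x":0,"y":0,"z":-25,"spin":0}
    - {"x":0,"y":0,"z":-40,"spin":0}
  grip: 0.6

```text
time: 20.25
position: [0.4354, -0.0704, 0.1187]
tool_rot: [0.806, 0.592, -0.01, 0.014]
ft_force: [1.3, -0.2, -0.4]
grip_width: 0.0511
```

Call:
play_rows:
  commands:
    - {"x":0,"y":0,"z":-40,"spin":0}
    - {"x":0,"y":0,"z":-40,"spin":0}
    - {"x":0,"y":0,"z":-40,"spin":0}
    - {"x":15,"y":-10,"z":-20,"spin":0}
    - {"x":0,"y":0,"z":0,"spin":0}
  grip: 0.0

```text
time: 20.75
position: [0.4323, -0.0476, 0.2683]
tool_rot: [0.806, 0.592, -0.007, 0.019]
ft_force: [-0.1, -0.0, -0.3]
grip_width: 0.0197
```

```bash
python3 bp.py; python3 -c "
from h import *
go((.40,.11,.23),1.29)
i=cv2.imread('pics/wb.png'); cv2.imwrite('pics/wz1.png',cv2.resize(i[0:170,120:460],(800,400),interpolation=cv2.INTER_CUBIC))"
```

```text
t 20.8 pos [ 0.4327 -0.0485  0.2674] yaw 1.2663 F [-0.11 -0.64  0.4 ] w 0.0161
 tool-frame delta mm [142.6 -79.4  30.8] spin -0.0237 R z [ 0.0112 -0.0389 -0.9992]
```

View pics/wz1.png

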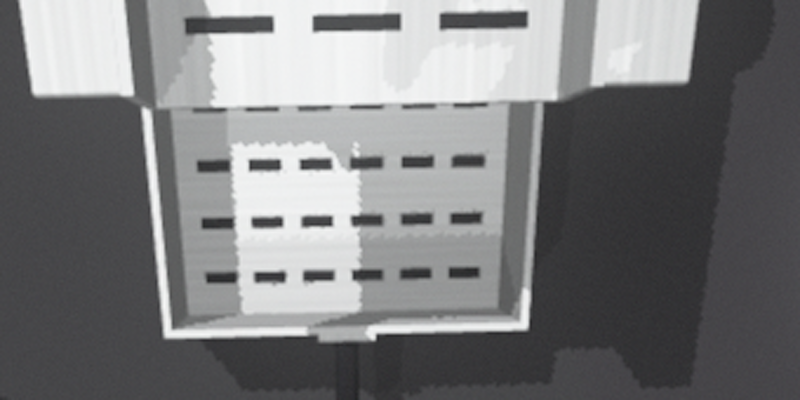

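```bash
python3 - <<'E'
from h import *
c=wcam()
k=340/800; g=lambda u,v:(120+(u+.5)*k-.5,(v+.5)*170/400-.5)
def pair(a,b,z):
    A,B=unproj(c,a,z),unproj(c,b,z); d=B-A; return (A+B)/2,np.arctan2(d[1],d[0]),np.hypot(*d[:2])
R=pair(g(34,94),g(688,82),.185); F=pair(g(152,106),g(560,102),.152); b=pair(g(166,338),g(528,329),.055)
for P in(R,F,b): print(P)
for m,y,_ in (R,F):
    d=b[0][:2]-m[:2]; print((d@[np.cos(y),np.sin(y)]*1000).round(1),(d@[-np.sin(y),np.cos(y)]*1000).round(1),"yaw rel",b[1]-y)
E
```

```text
(array([0.47777827, 0.06151173, 0.185     ]), np.float64(-0.28389037080113), np.float64(0.2004416377874944))
(array([0.47735359, 0.06076086, 0.152     ]), np.float64(-0.2919583079727135), np.float64(0.1429398409215534))
(array([ 0.44908754, -0.03349664,  0.055     ]), np.float64(-0.28272245615773745), np.float64(0.18950972385376202))
-0.9 -99.2 yaw rel 0.0011679146433925536
0.1 -98.4 yaw rel 0.009235851814976048
```

Call:
play_rows:
  commands:
    - {"x":20,"y":-12,"z":0,"spin":-0.02}
    - {"x":25,"y":-14,"z":0,"spin":0}
    - {"x":25,"y":-14,"z":0,"spin":0}
    - {"x":25,"y":-14,"z":0,"spin":0}
    - {"x":25,"y":-14,"z":0,"spin":0}
    - {"x":15,"y":-8,"z":0,"spin":0}
    - {"x":0,"y":0,"z":0,"spin":0}

```text
time: 21.55
position: [0.3929, 0.1033, 0.2479]
tool_rot: [0.802, 0.598, -0.017, 0.011]
ft_force: [0.6, 0.4, -0.4]
grip_width: 0.0004
```

```bash
python3 -c "
from h import *
go((.4015,.1089,.20),1.29)
o,_,_=st(); print(o['q'].round(3))"; python3 bp.py
```

```text
t 21.55 pos [0.3929 0.1033 0.2479] yaw 1.2814 F [ 0.63  0.36 -0.4 ] w 0.0004
 tool-frame delta mm [ 9.7  6.8 47.6] spin -0.0086 R z [-0.0142 -0.0384 -0.9992]
[ 0.01   0.203  1.899 -0.044  1.054  0.322]
```

View pics/wb.png

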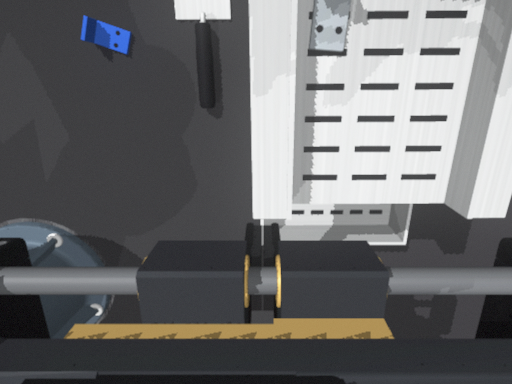

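```bash
python3 -c "
from h import *
c=wcam();o,R,_=st()
for d in (0,.03,.0625): print(d,proj(c,o['position']+R[:,2]*d).round(1))
S=[.5167,.1955,-.283]
for m in [(-.101,-.14,.185),(-.073,-.14,.185),(-.087,-.11,.185),(.101,-.14,.185),(-.101,.0,.185)]: print(m,proj(c,T(S,m)).round(1))
"
```

```text
0 [264.1 240. ]
0.03 [263.8 220. ]
0.0625 [263.6 203.7]
(-0.101, -0.14, 0.185) [252.6 218.5]
(-0.073, -0.14, 0.185) [287.4 218.3]
(-0.087, -0.11, 0.185) [270.1 183.1]
(0.101, -0.14, 0.185) [504.4 217.2]
(-0.101, 0.0, 0.185) [248.9  22.8]
```

Call:
play_rows:
  commands:
    - {"x":8,"y":3,"z":0,"spin":-0.008}
    - {"x":6,"y":3,"z":10,"spin":0}
    - {"x":0,"y":0,"z":15,"spin":0}
    - {"x":0,"y":0,"z":15,"spin":0}
    - {"x":0,"y":0,"z":0,"spin":0}

```text
time: 22.15
position: [0.4072, 0.1098, 0.2041]
tool_rot: [0.801, 0.598, -0.017, 0.012]
ft_force: [-0.6, -0.1, 0.1]
grip_width: 0.0006
```

```bash
cat > tp.py <<'E'
from h import *
S=[.5167,.1955,-.283]
go((.4028,.1137,.185),1.288)
o,_,_=st(); p=o["position"]; d=p[:2]-np.array(S[:2]); y=S[2]
print("stand xy mm",(d@[np.cos(y),np.sin(y)]*1000).round(1),(d@[-np.sin(y),np.cos(y)]*1000).round(1),"z",(p[2]*1000).round(1))
c=wcam(); save("wp.png",c["img"])
E
python3 tp.py
```

```text
t 22.15 pos [0.4072 0.1098 0.2041] yaw 1.2825 F [-0.61 -0.12  0.13] w 0.0006
 tool-frame delta mm [ 3.2 -5.3 19. ] spin -0.0055 R z [-0.0119 -0.0398 -0.9991]
stand xy mm -81.3 -112.8 z 204.1
```

View pics/wp.png

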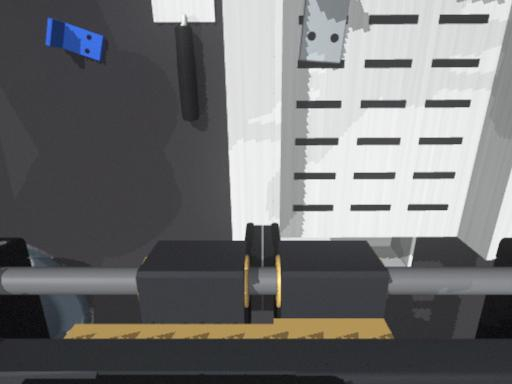

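Call:
play_rows:
  commands:
    - {"x":0,"y":-4,"z":2,"spin":0}
    - {"x":0,"y":-2,"z":4,"spin":0}
    - {"x":0,"y":0,"z":4,"spin":0}
    - {"x":0,"y":0,"z":3,"spin":0}

```text
time: 22.6
position: [0.4034, 0.1109, 0.1924]
tool_rot: [0.801, 0.598, -0.014, 0.014]
ft_force: [0.5, 0.2, -0.3]
grip_width: 0.0007
```

Call:
play_rows:
  commands:
    - {"x":0,"y":0,"z":3,"spin":0}
    - {"x":0,"y":0,"z":3,"spin":0}

```text
time: 22.8
position: [0.4036, 0.1107, 0.1862]
tool_rot: [0.801, 0.598, -0.014, 0.014]
ft_force: [0.2, 0.3, -0.1]
grip_width: 0.0002
```

```bash
python3 tp.py
```

```text
t 22.8 pos [0.4036 0.1107 0.1862] yaw 1.2814 F [ 0.24  0.34 -0.1 ] w 0.0002
 tool-frame delta mm [ 2.7 -1.6  1.1] spin -0.0066 R z [-0.005  -0.0396 -0.9992]
stand xy mm -84.9 -113.0 z 186.2
```

Call:
play_rows:
  commands:
    - {"x":0,"y":-0.5,"z":3,"spin":0}
    - {"x":0,"y":0,"z":3,"spin":0}
    - {"x":0,"y":0,"z":3,"spin":0}

```text
time: 23.15
position: [0.4031, 0.1091, 0.1776]
tool_rot: [0.801, 0.599, -0.015, 0.016]
ft_force: [-0.2, -2.7, 6.1]
grip_width: 0.0006
```

```bash
python3 tp.py
```

```text
t 23.15 pos [0.4031 0.1091 0.1776] yaw 1.2835 F [-0.15 -2.68  6.09] w 0.0006
 tool-frame delta mm [ 4.  -1.6 -7.6] spin -0.0045 R z [-0.005  -0.0431 -0.9991]
stand xy mm -84.9 -114.7 z 177.6
```

View pics/wp.png

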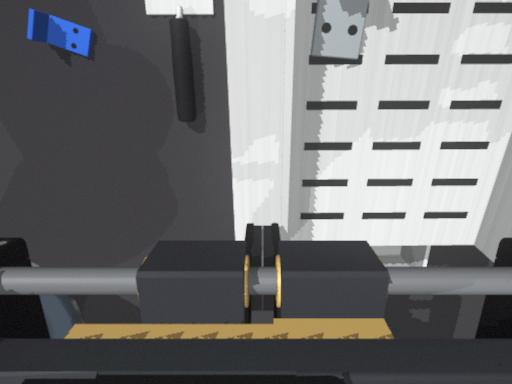

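Call:
play_rows:
  commands:
    - {"x":0,"y":0,"z":4,"spin":0}
    - {"x":0,"y":-0.5,"z":4,"spin":0}
    - {"x":0,"y":0,"z":4,"spin":0}

```text
time: 23.5
position: [0.4029, 0.1072, 0.166]
tool_rot: [0.8, 0.599, -0.015, 0.017]
ft_force: [-2.4, -3.1, 4.8]
grip_width: 0.0007
```

Call:
play_rows:
  commands:
    - {"x":0,"y":0,"z":4,"spin":0}
    - {"x":0,"y":-0.5,"z":4,"spin":0}
    - {"x":0,"y":0,"z":4,"spin":0}

```text
time: 23.8
position: [0.4025, 0.1059, 0.1536]
tool_rot: [0.8, 0.599, -0.016, 0.018]
ft_force: [-1.4, -4.3, 4.2]
grip_width: 0.0006
```

```bash
python3 tp.py
```

```text
t 23.8 pos [0.4025 0.1059 0.1536] yaw 1.2859 F [-1.35 -4.32  4.19] w 0.0006
 tool-frame delta mm [  6.1  -1.6 -31.8] spin -0.0021 R z [-0.0033 -0.0481 -0.9988]
stand xy mm -84.6 -117.9 z 153.6
```

Call:
play_rows:
  commands:
    - {"x":0.5,"y":0,"z":4,"spin":0}
    - {"x":0.5,"y":0,"z":3,"spin":0}
    - {"x":0,"y":0,"z":3,"spin":0}

```text
time: 24.15
position: [0.4026, 0.1064, 0.1421]
tool_rot: [0.8, 0.599, -0.016, 0.018]
ft_force: [-0.5, -2.3, 3.1]
grip_width: 0.0006
```

Call:
play_rows:
  commands:
    - {"x":0,"y":0,"z":2.5,"spin":0}

```text
time: 24.25
position: [0.4025, 0.1064, 0.1393]
tool_rot: [0.8, 0.599, -0.016, 0.018]
ft_force: [0.0, -2.1, 1.8]
grip_width: 0.0004
```

Call:
play_rows:
  commands:
    - {"x":0,"y":0,"z":2.5,"spin":0}

```text
time: 24.35
position: [0.4026, 0.1064, 0.1365]
tool_rot: [0.8, 0.599, -0.016, 0.018]
ft_force: [-0.7, -2.5, 3.8]
grip_width: 0.0008
```

```bash
python3 tp.py
```

```text
t 24.35 pos [0.4026 0.1064 0.1365] yaw 1.2852 F [-0.73 -2.46  3.77] w 0.0008
 tool-frame delta mm [  4.8  -1.4 -48.8] spin -0.0028 R z [-0.0044 -0.0472 -0.9989]
stand xy mm -84.7 -117.4 z 136.5
```

View pics/wp.png

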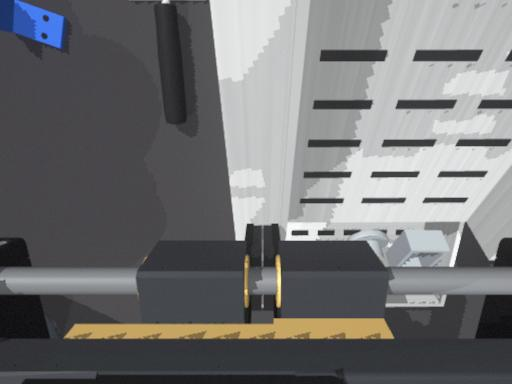

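Call:
play_rows:
  commands:
    - {"x":0,"y":0,"z":2,"spin":0}

```text
time: 24.5
position: [0.4026, 0.1065, 0.1341]
tool_rot: [0.8, 0.599, -0.016, 0.017]
ft_force: [-0.7, -1.9, 2.3]
grip_width: 0.0
```

Call:
play_rows:
  commands:
    - {"x":0,"y":0,"z":2,"spin":0}

```text
time: 24.6
position: [0.4026, 0.1065, 0.1319]
tool_rot: [0.8, 0.599, -0.016, 0.017]
ft_force: [-0.8, -1.5, 2.3]
grip_width: 0.0005
```

Call:
play_rows:
  commands:
    - {"x":0,"y":0,"z":2,"spin":0}

```text
time: 24.7
position: [0.4027, 0.1067, 0.1298]
tool_rot: [0.801, 0.599, -0.015, 0.017]
ft_force: [-0.2, -2.3, 2.5]
grip_width: 0.0006
```

Call:
play_rows:
  commands:
    - {"x":0,"y":0,"z":2,"spin":0}

```text
time: 24.8
position: [0.4028, 0.1068, 0.1277]
tool_rot: [0.801, 0.599, -0.015, 0.017]
ft_force: [-0.7, -1.0, 3.0]
grip_width: 0.0008
```

Call:
play_rows:
  commands:
    - {"x":0,"y":0,"z":2,"spin":0}

```text
time: 24.9
position: [0.4028, 0.107, 0.1255]
tool_rot: [0.801, 0.599, -0.015, 0.017]
ft_force: [-0.6, -0.9, 3.3]
grip_width: 0.0003
```

Call:
play_rows:
  commands:
    - {"x":0,"y":0,"z":1.5,"spin":0}

```text
time: 25.0
position: [0.4029, 0.1071, 0.1238]
tool_rot: [0.801, 0.599, -0.015, 0.017]
ft_force: [-0.4, -0.7, 3.2]
grip_width: 0.0005
```

Call:
play_rows:
  commands:
    - {"x":0,"y":0,"z":1.5,"spin":0}

```text
time: 25.1
position: [0.4029, 0.1072, 0.1222]
tool_rot: [0.801, 0.598, -0.015, 0.017]
ft_force: [-0.5, 0.3, 2.2]
grip_width: 0.0003
```

Call:
play_rows:
  commands:
    - {"x":0,"y":0,"z":1.5,"spin":0}

```text
time: 25.2
position: [0.403, 0.1072, 0.1206]
tool_rot: [0.801, 0.598, -0.014, 0.017]
ft_force: [1.0, -0.1, 2.3]
grip_width: 0.0006
```

Call:
play_rows:
  commands:
    - {"x":0,"y":0,"z":1.5,"spin":0}

```text
time: 25.3
position: [0.403, 0.107, 0.119]
tool_rot: [0.801, 0.598, -0.014, 0.017]
ft_force: [-0.0, -1.3, 6.5]
grip_width: 0.0005
```

```bash
python3 tp.py
```

```text
t 25.3 pos [0.403 0.107 0.119] yaw 1.2834 F [-0.05 -1.26  6.5 ] w 0.0005
 tool-frame delta mm [  3.4  -1.5 -66.2] spin -0.0046 R z [-0.0029 -0.0444 -0.999 ]
stand xy mm -84.5 -116.7 z 119.0
```

View pics/wp.png

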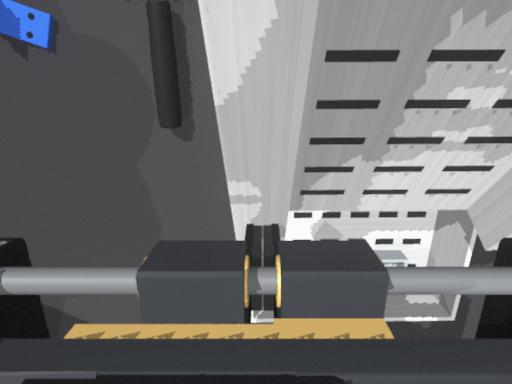

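Call:
play_rows:
  commands:
    - {"x":0,"y":0,"z":0.7,"spin":0}

```text
time: 25.45
position: [0.4031, 0.1067, 0.1184]
tool_rot: [0.801, 0.599, -0.015, 0.017]
ft_force: [-1.4, -1.7, 8.1]
grip_width: 0.0006
```

```bash
python3 tp.py; python3 - <<'E'
from h import *
s=cams.camera("scene"); save("s9.png",cv2.resize(s["img"][130:255,220:400],None,fx=4.4,fy=4.4,interpolation=cv2.INTER_CUBIC))
c=cams.camera("top"); save("t9.png",cv2.resize(c["img"][100:250,100:330],None,fx=3.4,fy=3.4,interpolation=cv2.INTER_CUBIC))
print(robot.get_obs()["ft_force"])
for n in("print_bracket","print_bush","print_housing"): print(n,[(round(d["conf"],2),np.round(d["pixel"]).tolist()) for d in nets.outline_of(s,n)[:3]])
E
```

```text
t 25.45 pos [0.4031 0.1067 0.1184] yaw 1.2837 F [-1.45 -1.68  8.1 ] w 0.0006
 tool-frame delta mm [  3.7  -1.6 -66.8] spin -0.0043 R z [-0.0029 -0.045  -0.999 ]
stand xy mm -84.3 -117.0 z 118.4
[-1.25474629 -1.41071616  6.44146849]
print_bracket [(0.71, [278.0, 204.0]), (0.59, [411.0, 206.0]), (0.58, [271.0, 206.0])]
print_bush [(0.68, [117.0, 227.0])]
print_housing []
```

View pics/s9.png

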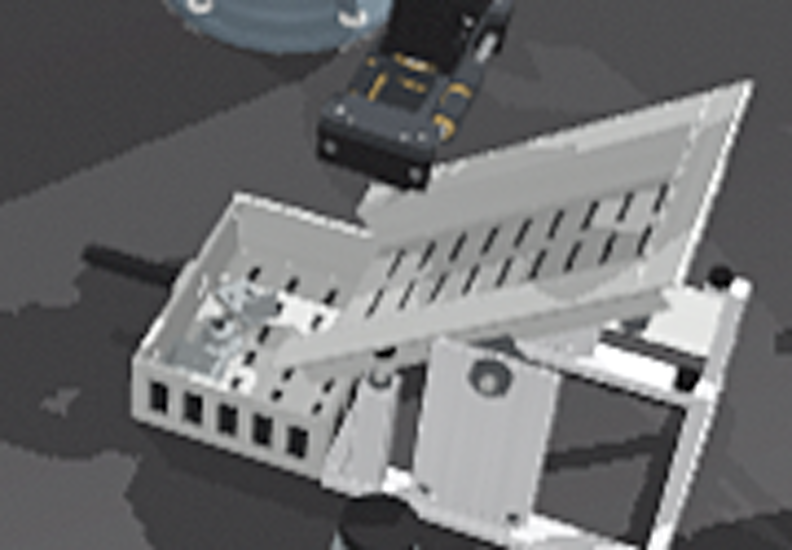

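View pics/t9.png

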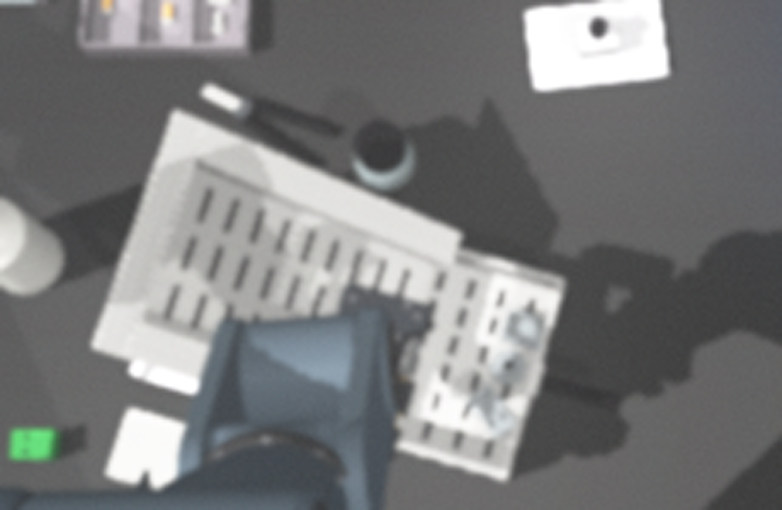

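Call:
play_rows:
  commands:
    - {"x":0,"y":0,"z":0.9,"spin":0}

```text
time: 25.85
position: [0.4031, 0.1064, 0.118]
tool_rot: [0.801, 0.599, -0.015, 0.017]
ft_force: [-1.1, -2.0, 7.8]
grip_width: 0.0004
```

Call:
play_rows:
  commands:
    - {"x":0,"y":0,"z":0.5,"spin":0}
    - {"x":0,"y":0,"z":0.5,"spin":0}

```text
time: 26.05
position: [0.4031, 0.1059, 0.1177]
tool_rot: [0.8, 0.599, -0.015, 0.018]
ft_force: [-1.9, -0.8, 7.7]
grip_width: 0.0005
```

Call:
play_rows:
  commands:
    - {"x":0,"y":0,"z":0.2,"spin":0}
    - {"x":0,"y":0,"z":0.2,"spin":0}
    - {"x":0,"y":0,"z":0.2,"spin":0}

```text
time: 26.35
position: [0.4031, 0.1054, 0.1179]
tool_rot: [0.8, 0.599, -0.015, 0.018]
ft_force: [-1.3, -2.0, 5.5]
grip_width: 0.0004
```

Call:
play_rows:
  commands:
    - {"x":0,"y":0,"z":1.5,"spin":0}

```text
time: 26.45
position: [0.4031, 0.1051, 0.1168]
tool_rot: [0.8, 0.599, -0.015, 0.019]
ft_force: [-1.0, -1.8, 10.2]
grip_width: 0.0008
```

Call:
play_rows:
  commands:
    - {"x":0,"y":0,"z":0.8,"spin":0}

```text
time: 26.55
position: [0.4032, 0.1047, 0.1165]
tool_rot: [0.8, 0.599, -0.015, 0.019]
ft_force: [-1.7, -2.4, 10.8]
grip_width: 0.0007
```

```bash
python3 tp.py; python3 - <<'E'
from h import *
s=cams.camera("scene"); save("s10.png",cv2.resize(s["img"][170:235,245:310],None,fx=9,fy=9,interpolation=cv2.INTER_CUBIC))
E
```

```text
t 26.55 pos [0.4032 0.1047 0.1165] yaw 1.2858 F [-1.71 -2.43 10.75] w 0.0007
 tool-frame delta mm [  5.3  -2.  -68.9] spin -0.0022 R z [-0.001  -0.0484 -0.9988]
stand xy mm -83.7 -118.9 z 116.5
```

View pics/s10.png

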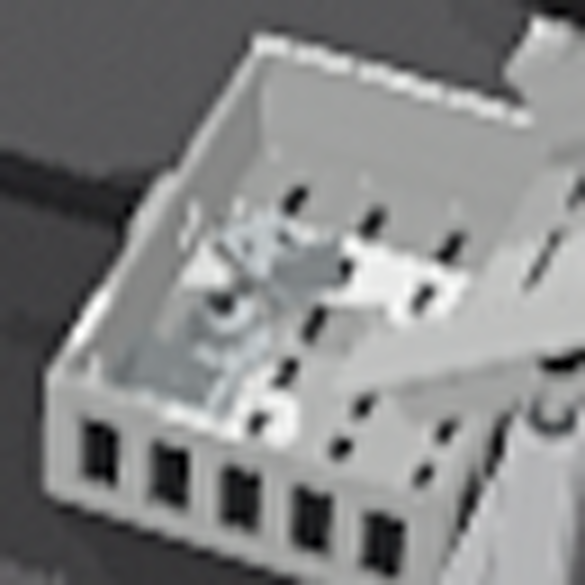

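Call:
play_rows:
  commands:
    - {"x":0,"y":0,"z":-2,"spin":0}
    - {"x":0,"y":0,"z":-2,"spin":0}
    - {"x":0,"y":0,"z":-3,"spin":0}
    - {"x":0,"y":0,"z":-3,"spin":0}
    - {"x":0,"y":0,"z":-3,"spin":0}

```text
time: 27.15
position: [0.4026, 0.1042, 0.1299]
tool_rot: [0.8, 0.6, -0.016, 0.019]
ft_force: [-0.6, -2.7, 1.3]
grip_width: 0.0002
```

Call:
play_rows:
  commands:
    - {"x":0,"y":0,"z":-3,"spin":0}
    - {"x":0,"y":0,"z":-3,"spin":0}
    - {"x":0,"y":0,"z":-3,"spin":0}
    - {"x":0,"y":0,"z":-3,"spin":0}
    - {"x":0,"y":0,"z":-3,"spin":0}

```text
time: 27.65
position: [0.4026, 0.1049, 0.1465]
tool_rot: [0.799, 0.6, -0.016, 0.02]
ft_force: [0.2, -3.3, 2.7]
grip_width: 0.0002
```

```bash
python3 tp.py
```

```text
t 27.65 pos [0.4026 0.1049 0.1465] yaw 1.2876 F [ 0.21 -3.31  2.68] w 0.0002
 tool-frame delta mm [  6.6  -1.8 -38.9] spin -0.0004 R z [-0.0026 -0.0511 -0.9987]
stand xy mm -84.3 -118.9 z 146.5
```

View pics/wp.png

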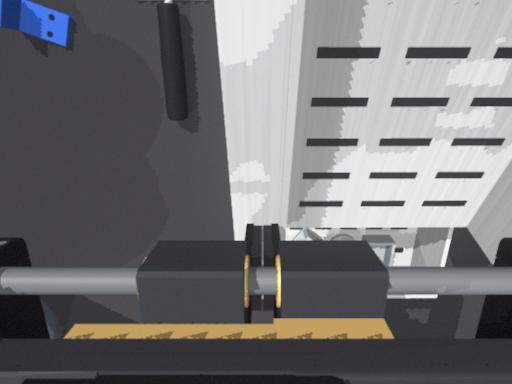

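Call:
play_rows:
  commands:
    - {"x":0,"y":0,"z":-3,"spin":0}
    - {"x":0,"y":0,"z":-3,"spin":0}
    - {"x":0,"y":0,"z":-3,"spin":0}
    - {"x":0,"y":0,"z":-3,"spin":0}
    - {"x":0,"y":0,"z":-3,"spin":0}

```text
time: 28.2
position: [0.4031, 0.1068, 0.1632]
tool_rot: [0.8, 0.6, -0.015, 0.019]
ft_force: [-0.7, 1.4, 2.4]
grip_width: 0.0004
```

Call:
play_rows:
  commands:
    - {"x":0,"y":0,"z":-2.5,"spin":0}
    - {"x":0,"y":0,"z":-2,"spin":0}
    - {"x":0,"y":0,"z":-2,"spin":0}
    - {"x":0,"y":0,"z":-2,"spin":0}

```text
time: 28.6
position: [0.4038, 0.1084, 0.1728]
tool_rot: [0.8, 0.599, -0.014, 0.019]
ft_force: [-0.8, 1.7, 2.0]
grip_width: 0.0004
```

Call:
play_rows:
  commands:
    - {"x":0,"y":0,"z":-1.5,"spin":0}
    - {"x":0,"y":0,"z":-1.5,"spin":0}
    - {"x":0,"y":0,"z":-1.5,"spin":0}

```text
time: 28.9
position: [0.4042, 0.1088, 0.1778]
tool_rot: [0.8, 0.599, -0.013, 0.019]
ft_force: [0.0, -0.2, 3.0]
grip_width: 0.0006
```

```bash
python3 tp.py
```

```text
t 28.9 pos [0.4042 0.1088 0.1778] yaw 1.285 F [ 0.02 -0.21  2.97] w 0.0006
 tool-frame delta mm [ 3.9 -2.6 -7.5] spin -0.003 R z [ 0.0019 -0.046  -0.9989]
stand xy mm -83.8 -114.6 z 177.8
```

Call:
play_rows:
  commands:
    - {"x":0,"y":0,"z":-1,"spin":0}
    - {"x":0,"y":0,"z":-1,"spin":0}
    - {"x":0,"y":0,"z":-1,"spin":0}

```text
time: 29.25
position: [0.4045, 0.109, 0.1811]
tool_rot: [0.8, 0.599, -0.013, 0.019]
ft_force: [0.3, 0.5, 3.7]
grip_width: 0.0004
```

Call:
play_rows:
  commands:
    - {"x":0,"y":0,"z":-0.8,"spin":0}
    - {"x":0,"y":0,"z":-0.8,"spin":0}

```text
time: 29.45
position: [0.4046, 0.1092, 0.1829]
tool_rot: [0.8, 0.599, -0.013, 0.019]
ft_force: [1.0, 0.9, 2.7]
grip_width: 0.0004
```

Call:
play_rows:
  commands:
    - {"x":0,"y":0,"z":-0.8,"spin":0}
    - {"x":0,"y":0,"z":-0.8,"spin":0}

```text
time: 29.65
position: [0.4047, 0.1093, 0.1846]
tool_rot: [0.8, 0.599, -0.013, 0.019]
ft_force: [0.5, 2.0, 3.2]
grip_width: 0.0002
```

Call:
play_rows:
  commands:
    - {"x":0,"y":0,"z":-0.8,"spin":0}
    - {"x":0,"y":0,"z":-0.8,"spin":0}
    - {"x":0,"y":0,"z":-0.8,"spin":0}

```text
time: 29.95
position: [0.4038, 0.109, 0.1867]
tool_rot: [0.8, 0.599, -0.014, 0.019]
ft_force: [0.9, 0.7, -0.1]
grip_width: 0.0004
```

Call:
play_rows:
  commands:
    - {"x":0,"y":0,"z":-0.8,"spin":0}
    - {"x":0,"y":0,"z":-0.8,"spin":0}
    - {"x":0,"y":0,"z":-0.8,"spin":0}

```text
time: 30.25
position: [0.4027, 0.1086, 0.1886]
tool_rot: [0.8, 0.599, -0.015, 0.018]
ft_force: [0.1, 0.4, 0.5]
grip_width: 0.0004
```

Force is down to zero at z ≈ 186 mm, so the tray is level on its pads and the finger is clear. Now I'll retreat and check.

Call:
play_rows:
  commands:
    - {"x":0,"y":0,"z":-10,"spin":0}
    - {"x":0,"y":0,"z":-25,"spin":0}
    - {"x":0,"y":0,"z":-30,"spin":0}
    - {"x":0,"y":0,"z":-30,"spin":0}
    - {"x":-20,"y":0,"z":-20,"spin":0}
    - {"x":-40,"y":0,"z":0,"spin":0}
    - {"x":-40,"y":0,"z":0,"spin":0}
    - {"x":-40,"y":0,"z":0,"spin":0}

```text
time: 31.05
position: [0.3635, -0.0212, 0.3149]
tool_rot: [0.797, 0.604, -0.016, 0.019]
ft_force: [0.6, -0.9, -0.4]
grip_width: 0.0006
```

Call:
play_rows:
  commands:
    - {"x":-40,"y":0,"z":0,"spin":0}
    - {"x":-40,"y":0,"z":0,"spin":0}
    - {"x":-40,"y":0,"z":0,"spin":0}
    - {"x":-40,"y":0,"z":0,"spin":0}
    - {"x":-30,"y":0,"z":0,"spin":0}
    - {"x":0,"y":0,"z":0,"spin":0}

```text
time: 31.65
position: [0.3073, -0.2144, 0.3259]
tool_rot: [0.798, 0.602, -0.016, 0.022]
ft_force: [-0.4, 0.1, 0.5]
grip_width: 0.0004
```

```bash
python3 - <<'E'
from h import *
o,_,_=st(); print(o["time"],o["position"],o["ft_force"])
s=cams.camera("scene"); save("sF.png",cv2.resize(s["img"],(800,600),interpolation=cv2.INTER_CUBIC)); save("sFz.png",cv2.resize(s["img"][130:255,220:400],None,fx=4.4,fy=4.4,interpolation=cv2.INTER_CUBIC))
c=cams.camera("top"); save("tF.png",cv2.resize(c["img"][90:260,80:330],None,fx=3.2,fy=3.2,interpolation=cv2.INTER_CUBIC))
E
```

```text
31.65 [ 0.30734984 -0.21440878  0.32591736] [-0.36809106  0.05132922  0.4963975 ]
```

View pics/sFz.png

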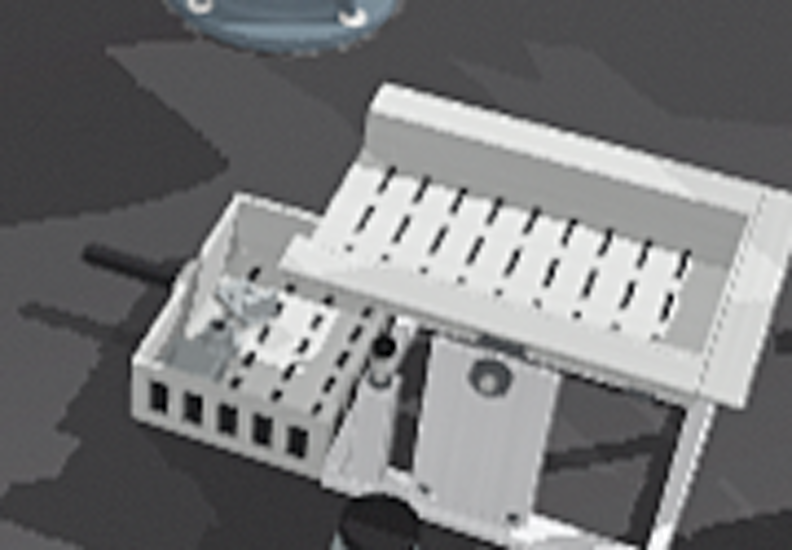

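View pics/tF.png

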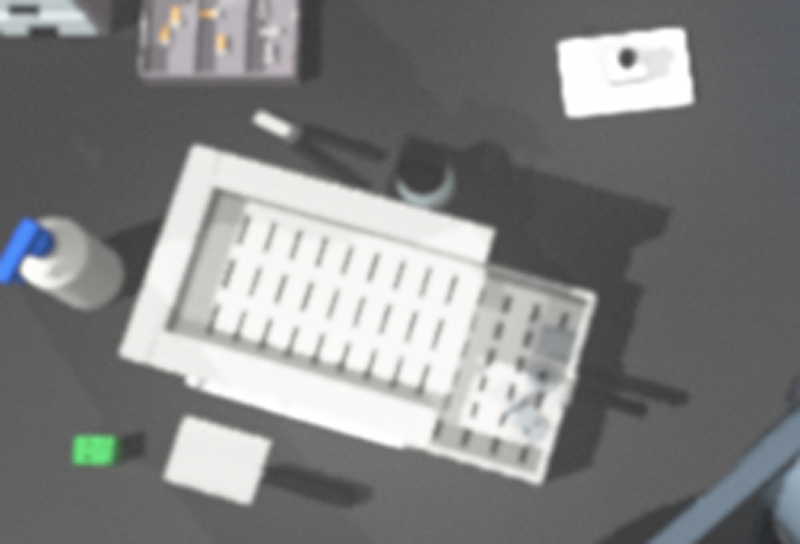

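View pics/sF.png

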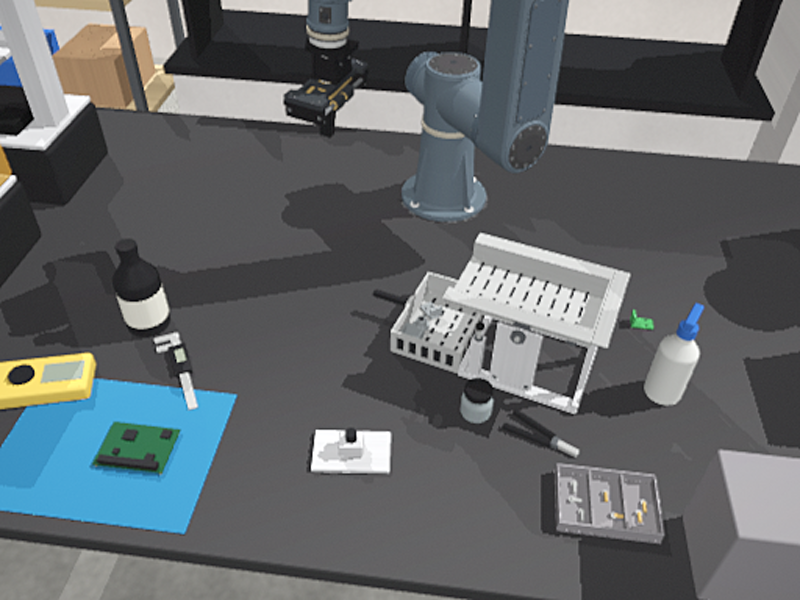

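```bash
python3 - <<'E'
from h import *
c=cams.camera("top")
g=lambda u,v:(80+(u+.5)/3.2-.5,90+(v+.5)/3.2-.5)
a,b=unproj(c,g(543,482),.055),unproj(c,g(596,293),.055); d=b-a; y=np.arctan2(d[1],d[0]); m=(a+b)/2
A,B=unproj(c,g(430,444),.185),unproj(c,g(495,230),.185); D=B-A; Y=np.arctan2(D[1],D[0]); M=(A+B)/2
print(np.hypot(*d[:2]),y,np.hypot(*D[:2]),Y)
Y=-.282; e=(m-M)[:2]; print("rel x,y mm",e@[np.cos(Y),np.sin(Y)]*1000,e@[-np.sin(Y),np.cos(Y)]*1000,"expected 0,-98")
E
```

```text
0.19129908992904332 -0.2699419673440507 0.19997385320858965 -0.27699248111752983
rel x,y mm -0.7486238246485084 -98.61077432692535 expected 0,-98
```

```bash
python3 -c "
from h import *
print(robot.get_obs()['time'], robot.hand_in())"
```

```text
the job is handed in; nothing more can be done
31.8 None
```

The job is done and handed in at 31.8 s: all three prints are in the basket and the tray is back at level.

- **Basket:** I gripped it by the handle and slid it up to the cross bar. The first placing was about 3 mm off centre, so I gripped it again and corrected it. The last check from the top camera puts it about 0.7 mm off centre, against the bar to within 1 mm, and square to within 0.01 rad.
- **Tray:** I pressed on the near rim with shut fingers. It moved at about 2–6 N until the push climbed at a tip height of about 119 mm. I confirmed the stop at about 11 N and held it lightly there for about a second; the prints had begun sliding into the basket well before the stop.
- **Return:** I eased the tray up with the finger on the rim until the force fell to zero at a tip height of about 186 mm, then moved the arm clear.

In the last pictures the tray is empty and level, the three prints lie in the basket, and the other things on the bench look unmoved. None of my last checks failed. During the basket placing, the single-camera estimates of its sideways position differed by 3–4 mm, so I settled it by comparing basket and tray in the same wrist picture.

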